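# Check the roller lever switch in an interlocked instrument drawer

### The arm

A 7-joint arm with a two-finger parallel gripper is mounted at the origin on the work surface. World frame = base frame: x ahead of the robot, y to its left, z up, the work surface at z = 0. Lengths are in m, angles in rad, forces in N, time in s.
With the tool pointing down it reaches from about 0.4 to 0.85 m from the base axis. Payload 10.4 kg.
Tool frame: the origin (TCP) lies on the centre line of the jaws, within the pads' length; the fingertips stand r.tip_extent ahead of it and the grasp point (between the pads) lies 8 mm behind it (r.tip_extent is the distance from the TCP to the fingertips, in m); z points along the fingers, y is the direction in which the jaws open and shut (so a half turn about z gives the same grasp; the last joint's range is limited). The gripper opens to 87 mm and grips with 3 to 60 N. Pads are 19 mm wide; open, the fingers measure 117 mm over their backs; the gripper's body (75 mm by 190 mm) begins 51 mm behind the grasp point.
Start: joints at [1.302, 0.332, -0.065, 1.46, 0.022, 1.35, -0.088], TCP at [0.152, -0.606, 0.212] pointing down, gripper open.
Joint ranges: [-2.6, 2.6], [-0.5, 2.12], [-1.47, 1.34], [0.16, 2.42], [-1.27, 4.41], [0.06, 2.06], [-2.6, 2.6]. Speed limits (rad/s): [2.22, 2.22, 2.79, 2.79, 3.14, 3.14, 3.14].

### API

Orientations are given as a unit quaternion [x, y, z, w].
In Python, from bench import r gives the robot as it stands.
- The arm moves only by the shell command python3 -m jog 'ROWS' [FORCE]. ROWS is JSON, a list of rows, each a list of 7 numbers: the shift along the tool's x, y, z in cm, then the turn, a rotation vector about the tool's x, y, z in rad, then the opening, from -1 (shut) to 1 (fully open). In form: [[tx, ty, tz, wx, wy, wz, jaw], ...]. A call has 1 to 20 rows; each row shifts and turns the commanded pose from where the row before left it, along the tool's axes as they then stand; what a row does not reach is not made up. A row lasts 1/8 s, in which the tool goes at most 62.5 mm and 10.7 degrees, less where a joint would pass 70% of its speed; a pose out of reach is approached as far as the arm can. A call with a gripper value outside its range is refused whole. The fingers move at their own pace and stop on an object; FORCE is the grip in N (left out, the last holds). Time passes only in rows, so rows that do not move let the fingers close. It gives the time, the measured TCP pose, the force and the opening at its end, in the units of the state.
- r.read_state(): the state, without advancing time (a new reading comes with each control period).
- r.camera(name): name is "side" or "top"; returns a dict with "frame" (384x512x3 uint8, red, green, blue), "fx", "fy", "cx", "cy" (pixels), "camera_from_world" (4x4, takes a point from world to camera coordinates). Camera axes: x right, y down, z forward; pixel columns grow to the right and rows downward; lengths in m; the calibration is good to about 2 mm. A picture is of the moment at which its call begins. There is no depth.
- r.close_job(): hands the job in, once; it reports no verdict.
Trained networks look in a picture, given as the dict that the camera call returned (one of the last four; its "shot" number tells which), for a name from the list of things; names that differ only in an ending like _2 or _b are one class to them, and where a whole thing is asked for, a point or a joint stands for the part that bears it (a point fixed in the world has none). Each returns a list of dicts, best first, with "score" (0 to 1); they miss things now and then, are a little off and sometimes report something else, mostly with a low value. They report only what shows in the picture. A call takes as long as a camera call. They do not tell look-alikes from the thing itself.
- r.search_frame(picture, thing): "rect" ([left, top, right, bottom] in pixels, round what is visible of it).
The state is a dict: "time": time; "joint_positions": joint angles; "joint_vel": joint speeds; "joint_torque": joint torques, N m; "ee_pos": TCP position; "eef_rot": TCP orientation; "ft_force": force on the tool from outside, world axes, zero at the start; "torque": the same for the moment, N m; "width": finger opening in m.
Only numpy, scipy, OpenCV 4.12 (cv2) and the standard library are available. Lean on these libraries where they do the work, as an engineer would, in place of code of your own. Each camera call takes 0.05 s, during which the arm holds its last target.

### The job

Check the lever switch inside the instrument's shut drawer: push the drawer that stands open fully home so that the interlock frees its neighbour, set the jar that stands before the neighbour aside upright on the bench, then pull the neighbour all the way out. Press the switch's white roller gently down just until it clicks (5 mm of travel, never as much as 11 mm), hold it there for about a second and let it come up again. Leave that drawer out and the other shut, the jar standing clear, and do not shift or knock over anything else.

Things in the scene. Friction and masses are not known exactly. Their poses are not given: they have to be found in the camera images.
- unit: White bench instrument, fixed, 240 deep, 280 wide, 240 mm high; two grey-fronted drawers side by side in its lowest 110 mm. Origin: centre of its underside. x level from front to back (front face at x = -120 mm), y to the left of one facing the front, z up; drawers slide out along -x. The housing above them is flush with the front face: tools at the roller must lean 25 to 45 deg away from it.
- left_drawer (a joint): How far the left drawer (at y = +70 mm of the unit) is out, m: 0 shut, 0.13 at its stop. Starts 0.05 to 0.10 out. Slides with 1.5 N of friction and stays put. While it is out, the interlock blocks the right drawer.
- right_drawer (a joint): How far the right drawer (at y = -70 mm of the unit) is out, m: 0 shut, 0.13 at its stop. Starts shut and cannot open more than about 3 mm until the left one is within about 2 mm of shut. Slides with 1.5 N of friction, a few newtons more in the first 15 mm as it passes the interlock; stays where it is left.
- left_drawer_tab (a point): Middle of the left drawer's pull: an upright aluminium tab, 12 thick (along the unit's y), 26 high (59 to 85 mm above the bench), sticking straight out 45 mm from the middle of the drawer front. The point lies 25 mm out from the front, 20 mm short of the tab's end, 72 mm above the bench; axes as the unit's. The drawer front is 134 wide, 8 to 96 mm above the bench.
- right_drawer_tab (a point): Middle of the right drawer's pull: same shape and same point as on the left drawer.
- roller_top (a point): Top of the white roller (14 across, 11 mm wide, axis along the unit's x) of the black lever switch clamped in the right drawer, 84 mm above the bench, level with the drawer's rim. Its place across the drawer varies. Hidden while the drawer is shut; with the drawer at its stop it is 18 mm in front of the unit's front face. Pressed, it goes almost straight down.
- jar: Upright amber glass jar with a black cap, round, 44 mm wide, 75 mm high, 0.12 kg, standing on the bench in the right drawer's way. Origin: centre of its underside. The drawer, pulled out, sweeps the bench to 295 mm in front of the unit's origin (tab included), 137 to 3 mm on the unit's -y side: the whole jar must stand outside this strip.
- switch_lever (a joint): Angle of the switch's 50 mm lever, rad: 0 at rest (up), grows as the roller goes down; 0.10 = 5 mm = click, 0.22 = 11 mm = overtravel (damage), stop at 0.32. The spring resists with 2 N at first touch, 4.5 N at the click, 7.5 N at 11 mm, so 8 mm (6 N) is a good place to hold. Springs back up when let go.
- beaker: Bystander: open glass beaker, 68 mm wide, 90 mm high. Origin: centre of its underside.
- tin: Bystander: plain metal tin, 54 mm wide, 60 mm high. Origin: centre of its underside.
- vial: Bystander: small capped glass vial, 28 mm wide, 50 mm high. Origin: centre of its underside.
- screwdriver: Bystander: screwdriver with black handle lying on the bench, 160 mm long.
- wash_bottle: Bystander: white bottle, 64 mm wide, 180 mm high. Origin: centre of its underside.
- carton: Bystander: small cardboard carton, 100 x 70 x 60 mm. Origin: centre of its underside.
- mug: Bystander: white mug, 72 mm wide, 85 mm high. Origin: centre of its underside.
Things that resemble listed ones, but are neither listed nor needed, are in the scene too. Leave any green, pink or turquoise look-alike of the jar alone.

How it is judged:
On the way, in this order (a step that is already met when the one before it is completed fails the run):
1. the open (left) drawer is pushed home and the jar stands clear of the neighbour's way, before that is opened (value of joint left_drawer below 0.004 m and height (world z) of jar below 0.008 m and angle between jar's own z axis and vertical below 0.15 rad and (y of jar in the frame of unit below -0.157 m or y of jar in the frame of unit above 0.017 m or x of jar in the frame of unit below -0.315 m) and value of joint right_drawer below 0.02 m), for 0.2 s.
2. the neighbour (right) drawer is pulled out (value of joint right_drawer above 0.118 m and value of joint left_drawer below 0.006 m), for 0.2 s.
3. the roller is pressed to the click and held there (value of joint switch_lever above 0.1 rad and value of joint right_drawer above 0.11 m), for 0.4 s.
4. the roller is let up again (value of joint switch_lever below 0.03 rad), for 0.2 s.
At the end, for the whole second after the job is handed in: The left drawer is shut (within 6 mm), the right drawer is out (at least 110 of its 130 mm), the switch lever is up at rest again (under 0.03 rad), and the jar stands still and upright on the bench (within 0.15 rad), clear of the right drawer's strip (value of joint left_drawer below 0.006 m and value of joint right_drawer above 0.11 m and value of joint switch_lever below 0.03 rad and height (world z) of jar below 0.008 m and angle between jar's own z axis and vertical below 0.15 rad and (y of jar in the frame of unit below -0.157 m or y of jar in the frame of unit above 0.017 m or x of jar in the frame of unit below -0.315 m) and linear speed of jar below 0.02 m/s); the robot touches nothing.
It fails at once if the switch lever is pushed into overtravel (11 mm, 0.22 rad) (value of joint switch_lever above 0.225 rad).
It fails at once if a bystander is shifted by more than 30 mm (distance of any of beaker, tin, vial, screwdriver, wash_bottle, carton, mug from where it was at the start of the episode above 0.03 m).
It fails at once if the jar or an upright bystander is tipped over (angle between any of beaker, tin, vial, wash_bottle, mug, jar's own z axis and vertical above 0.6 rad).
It also fails if it takes over 72 s, if anything falls off the work surface, if the arm or the gripper's body presses on something with over 40 N, if the wrist force passes 120 N, or if a joint passes its speed limit or range.

## Working session

There is one attempt and no reset: what is moved stays moved. The work goes in short steps, Python scripts to look and compute and a shell command to move; the robot and the scene stay as the last step left them, time stands still between calls to the robot, and variables do not carry over. Pictures are saved under pics/ and viewed, and the job is handed in when it is done.

```bash
ls; mkdir -p pics; python3 - <<'E'
from bench import r
import cv2,json
s=r.read_state()
print({k:(v if isinstance(v,float) else [round(float(x),3) for x in v] if hasattr(v,'__len__') else v) for k,v in s.items()}, r.tip_extent)
names="unit left_drawer right_drawer left_drawer_tab right_drawer_tab roller_top jar beaker tin vial screwdriver wash_bottle carton mug".split()
for n in ("top","side"):
    p=r.camera(n); cv2.imwrite(f"pics/{n}0.png",cv2.cvtColor(p["frame"],cv2.COLOR_RGB2BGR))
    print(n,p["fx"],p["fy"],p["cx"],p["cy"]); print(p["camera_from_world"])
    for t in names:
        for d in r.search_frame(p,t)[:3]: print(t,round(d["score"],2),[round(float(x)) for x in d["rect"]])
E
```

```text
pics
{'time': 0.0, 'joint_positions': [1.302, 0.333, -0.065, 1.461, 0.022, 1.35, -0.089], 'joint_vel': [-0.001, 0.0, -0.001, 0.0, -0.0, -0.0, -0.0], 'joint_torque': [0.0, -62.326, 0.025, -38.989, -0.061, 0.04, 0.0], 'ee_pos': [0.152, -0.606, 0.211], 'eef_rot': [0.992, 0.123, -0.0, -0.001], 'ft_force': [0.129, 0.842, -0.251], 'torque': [0.047, -0.0, -0.004], 'width': 0.08687416013605927} 0.011
top 348.7855162562539 348.7855162562539 253.59298024861795 193.7218020185125
[[-0.08318103 -0.99652882 -0.00334968 -0.02350071]
 [-0.97346841  0.08197425 -0.21363398  0.59496761]
 [ 0.21316701 -0.01450949 -0.97690803  0.89361936]
 [ 0.          0.          0.          1.        ]]
unit 0.88 [0, 110, 179, 262]
left_drawer 0.61 [126, 205, 180, 264]
right_drawer 0.73 [141, 157, 170, 206]
left_drawer_tab 0.57 [125, 209, 184, 263]
right_drawer_tab 0.77 [140, 158, 167, 210]
right_drawer_tab 0.5 [0, 111, 180, 263]
jar 0.79 [236, 204, 250, 219]
jar 0.75 [321, 248, 330, 278]
jar 0.71 [253, 224, 272, 239]
beaker 0.84 [121, 283, 152, 312]
tin 0.69 [232, 149, 251, 170]
tin 0.59 [140, 160, 169, 204]
vial 0.3
[... 397 characters left out ...]
          0.          0.          1.        ]]
unit 0.68 [344, 149, 512, 347]
left_drawer 0.83 [339, 175, 391, 231]
right_drawer 0.55 [340, 240, 357, 252]
left_drawer_tab 0.9 [339, 175, 386, 231]
right_drawer_tab 0.47 [343, 239, 351, 248]
right_drawer_tab 0.38 [282, 172, 290, 189]
roller_top 0.65 [306, 209, 327, 241]
jar 0.89 [261, 192, 276, 220]
jar 0.84 [310, 208, 327, 241]
jar 0.82 [249, 169, 265, 198]
beaker 0.67 [374, 147, 405, 185]
tin 0.74 [240, 239, 265, 272]
tin 0.68 [99, 170, 146, 212]
vial 0.46 [279, 170, 289, 189]
vial 0.22 [307, 209, 327, 241]
screwdriver 0.48 [204, 138, 218, 175]
wash_bottle 0.66 [113, 112, 146, 166]
carton 0.64 [144, 205, 186, 258]
mug 0.6 [101, 171, 146, 212]
```

```bash
python3 - <<'E'
import cv2
for n in ("top","side"):
    a=cv2.imread(f"pics/{n}0.png"); cv2.imwrite(f"pics/{n}0b.png",cv2.resize(a,(800,600),interpolation=cv2.INTER_CUBIC))
E
```

```text
(no output)
```

View pics/top0b.png

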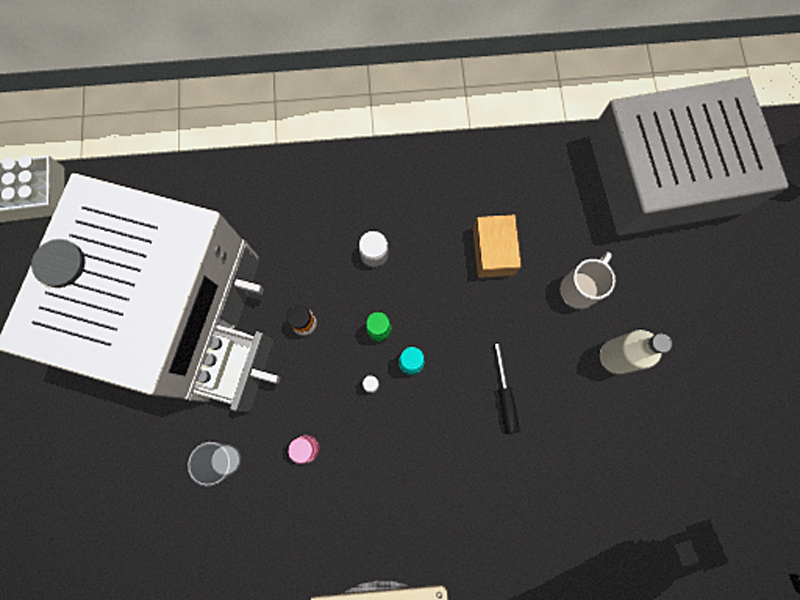

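View pics/side0b.png

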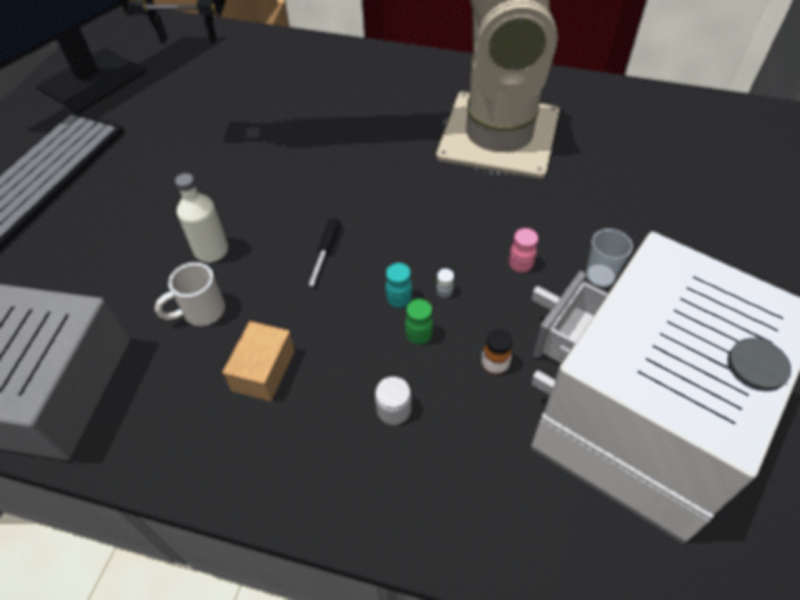

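```bash
python3 - <<'E'
import cv2
a=cv2.imread("pics/top0.png"); cv2.imwrite("pics/topz.png",cv2.resize(a[105:305,0:260],(780,600),interpolation=cv2.INTER_CUBIC))
a=cv2.imread("pics/side0.png"); cv2.imwrite("pics/sidez.png",cv2.resize(a[140:350,240:512],(777,600),interpolation=cv2.INTER_CUBIC))
E
```

```text
(no output)
```

View pics/topz.png

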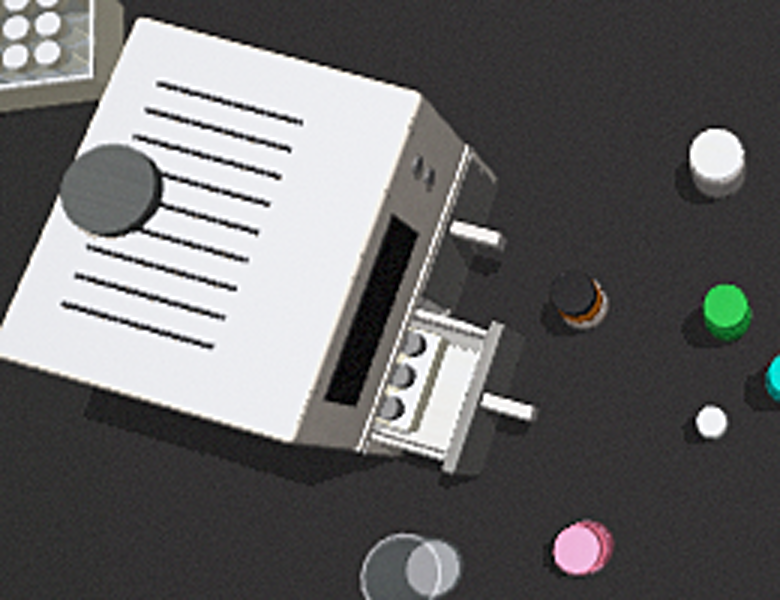

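View pics/sidez.png

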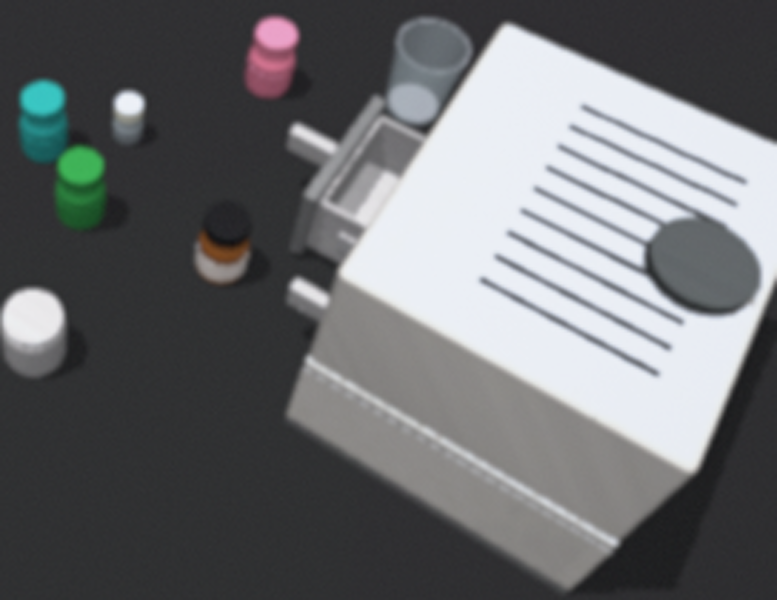

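```bash
cat > h.py <<'E'
import numpy as np, cv2, pickle
from scipy.optimize import least_squares
from scipy.spatial.transform import Rotation as R
def cams():
    return pickle.load(open('cams.pkl','rb'))
def save(r):
    d={}
    for n in("top","side"):
        p=r.camera(n); d[n]={k:p[k] for k in("fx","fy","cx","cy","camera_from_world")}
    pickle.dump(d,open('cams.pkl','wb'))
def proj(c,P):
    P=np.atleast_2d(P); M=np.array(c["camera_from_world"]); q=P@M[:3,:3].T+M[:3,3]
    return np.c_[c["fx"]*q[:,0]/q[:,2]+c["cx"], c["fy"]*q[:,1]/q[:,2]+c["cy"]]
def ray(c,uv):
    M=np.array(c["camera_from_world"]); d=np.array([(uv[0]-c["cx"])/c["fx"],(uv[1]-c["cy"])/c["fy"],1.])
    return -M[:3,:3].T@M[:3,3], M[:3,:3].T@d
def onz(c,uv,z):
    o,d=ray(c,uv); return o+d*(z-o[2])/d[2]
def tri(obs):
    C=cams()
    f=lambda X: np.concatenate([proj(C[n],X)[0]-uv for n,uv in obs])
    s=least_squares(f,[0.5,0,0.05]); return s.x, s.fun
E
python3 - <<'E'
from bench import r
from h import *
save(r); C=cams()
T=lambda u,v:("top",np.array([u/3,105+v/3])); S=lambda u,v:("side",np.array([240+u/2.857,140+v/2.857]))
O=[((.12,-.14,.24),T(140,17)),((-.12,-.14,.24),T(420,92)),((-.12,.14,.24),T(295,442)),
((-.12,.14,.24),S(508,22)),((-.12,-.14,.24),S(340,270)),((.12,-.14,.24),S(695,472)),((-.12,-.14,0),S(287,418)),((.12,-.14,0),S(568,590)),((-.12,-.14,.11),S(308,360))]
def w(p,X):
    c,s=np.cos(p[2]),np.sin(p[2]); X=np.atleast_2d(X); return np.c_[p[0]+c*X[:,0]-s*X[:,1],p[1]+s*X[:,0]+c*X[:,1],X[:,2]]
f=lambda p:np.concatenate([proj(C[n],w(p,X))[0]-uv for X,(n,uv) in O])
s=least_squares(f,[.6,.4,1.57]); p=s.x; print(p,np.round(s.fun.reshape(-1,2),1)); np.save('unit.npy',p)
def inv(P):
    c,s_=np.cos(p[2]),np.sin(p[2]); d=P[:2]-p[:2]; return [c*d[0]+s_*d[1],-s_*d[0]+c*d[1],P[2]]
print('rtab end top proj zoom', [(proj(C["top"],w(p,(-.165,-.07,.085)))[0]-[0,105])*3])
for nm,obs in dict(jarcap=[T(577,294),S(229,221)],ltab=[T(537,410),S(293,133)],rtab=[T(503,240),S(292,290)],beakrim=[T(402,572),S(434,45)],pink=[T(580,550),S(277,33)],vial=[T(711,421),S(129,101)],green=[T(726,305),S(82,163)],turq=[("top",np.array([411*.64,357*.64])),S(43,97)],tin=[T(717,155),S(34,308)]).items():
    X,fn=tri(obs); print(nm,X.round(3),fn.round(1),'unit',np.round(inv(X),3))
E
```

```text
[0.62328026 0.343291   1.21537887] [[-3.4 -0.9]
 [-0.7 -0.3]
 [-2.8  1. ]
 [-1.8 -1.7]
 [-1.7  0.1]
 [ 0.9 -0.2]
 [-1.1  0.5]
 [-1.6  0.6]
 [-1.2 -0.3]]
rtab end top proj zoom [array([494.43438748, 239.01748518])]
jarcap [0.577 0.1   0.068] [-1.8  0.5 -1.7  0.1] unit [-0.244 -0.042  0.068]
ltab [0.475 0.139 0.075] [-1.8  0.5 -1.9  0.1] unit [-0.243  0.068  0.075]
rtab [0.633 0.164 0.071] [-1.4  0.3 -1.2  0.1] unit [-0.165 -0.072  0.071]
beakrim [0.349 0.252 0.089] [-1.2  0.2 -1.3  0.2] unit [-0.181  0.225  0.089]
pink [0.353 0.106 0.07 ] [-1.4  0.4 -1.6  0.1] unit [-0.316  0.171  0.07 ]
vial [ 0.455 -0.014  0.05 ] [-0.9  0.3 -1.  -0. ] unit [-0.394  0.033  0.05 ]
green [ 0.555 -0.035  0.075] [-1.3  0.4 -1.3 -0. ] unit [-0.379 -0.068  0.075]
turq [ 0.492 -0.088  0.076] [-0.8  0.3 -0.8 -0. ] unit [-0.45  -0.027  0.076]
tin [ 0.7   -0.038  0.064] [-1.2  0.4 -1.  -0.1] unit [-0.331 -0.204  0.064]
```

```bash
cat >> h.py <<'E'
def U(X): # unit->world
    p=np.load('unit.npy'); c,s=np.cos(p[2]),np.sin(p[2]); return np.array([p[0]+c*X[0]-s*X[1],p[1]+s*X[0]+c*X[1],X[2]])
def Ui(P):
    p=np.load('unit.npy'); c,s=np.cos(p[2]),np.sin(p[2]); d=np.array(P)[:2]-p[:2]; return np.array([c*d[0]+s*d[1],-s*d[0]+c*d[1],P[2]])
def Rt(tilt,dyaw=0):
    p=np.load('unit.npy'); a=p[2]+dyaw; u=np.array([np.cos(a),np.sin(a),0]); v=np.array([-np.sin(a),np.cos(a),0])
    return R.from_matrix(np.c_[u,-v,[0,0,-1]])*R.from_euler('y',tilt)
def plan(r,target_unit,tilt=0):
    s=r.read_state(); q=R.from_quat(s["eef_rot"]); P=np.array(s["ee_pos"])
    Rg=Rt(tilt)
    print('t',round(s["time"],2),'unit pos mm',(Ui(P)*1e3).round(1),'F unit',(np.array(s["ft_force"])@np.c_[U([1,0,0])-U([0,0,0]),U([0,1,0])-U([0,0,0]),[0,0,1]]).round(1),'w',round(s["width"]*1e3,1),'tcp',P.round(3),'q',np.round(s["joint_positions"],2))
    d=U(target_unit)-P
    print('shift cm now-axes',(q.inv().apply(d)*100).round(2),'rotvec',(q.inv()*Rg).as_rotvec().round(3),'shift cm final-axes',(Rg.inv().apply(d)*100).round(2))
E
python3 - <<'E'
from bench import r
from h import *
C=cams(); print('wash cap',onz(C["top"],(422,219),.18))
s=r.read_state(); q=R.from_quat(s["eef_rot"]); P=np.array(s["ee_pos"]); W=np.array([.42,-.28,.25])
print(q.inv().apply(W-P)*100, q.inv().apply(U([-.31,.07,.25])-W)*100, U([-.31,.07,.25]))
plan(r,[-.31,.07,.25])
E
```

```text
wash cap [ 0.47125529 -0.46323015  0.18      ]
[ 33.92344508 -25.12458866  -3.81612347] [ 1.15750736e+01 -3.39050187e+01 -1.64306229e-03] [0.44978082 0.07702432 0.25      ]
t 1.6 unit pos mm [-1054.1   111.3   211.8] F unit [-0.8 -0.1 -0.5] w 87.3 tcp [ 0.152 -0.606  0.212] q [ 1.3   0.33 -0.06  1.46  0.02  1.35 -0.09]
shift cm now-axes [ 45.5  -59.03  -3.82] rotvec [ 0.    0.   -0.97] shift cm final-axes [74.41  4.13 -3.82]
```

```bash
python3 -m jog '[[3.77,-2.79,-0.42,0,0,0,-1],[3.77,-2.79,-0.42,0,0,0,-1],[3.77,-2.79,-0.42,0,0,0,-1],[3.77,-2.79,-0.42,0,0,0,-1],[3.77,-2.79,-0.42,0,0,0,-1],[3.77,-2.79,-0.42,0,0,0,-1],[3.77,-2.79,-0.42,0,0,0,-1],[3.77,-2.79,-0.42,0,0,0,-1],[3.77,-2.79,-0.42,0,0,0,-1],[1.45,-4.24,0,0,0,0,-1],[1.45,-4.24,0,0,0,0,-1],[1.45,-4.24,0,0,0,0,-1],[1.45,-4.24,0,0,0,0,-1],[1.45,-4.24,0,0,0,0,-1],[1.45,-4.24,0,0,0,0,-1],[1.45,-4.24,0,0,0,0,-1],[1.45,-4.24,0,0,0,0,-1]]' 20
python3 -m jog '[[0,0,0,0,0,-0.162,-1],[0,0,0,0,0,-0.162,-1],[0,0,0,0,0,-0.162,-1],[0,0,0,0,0,-0.162,-1],[0,0,0,0,0,-0.162,-1],[0,0,0,0,0,-0.16,-1]]'
python3 - <<'E'
from bench import r
from h import *
plan(r,[-.31,.07,.07])
E
```

```text
time: 3.72
ee_pos: [0.4501, 0.0785, 0.2499]
eef_rot: [0.992, 0.122, 0.0, 0.0]
ft_force: [0.8, 0.2, -0.3]
width: 0.0005
time: 4.47
ee_pos: [0.4501, 0.0771, 0.2498]
eef_rot: [0.819, 0.573, 0.0, 0.0]
ft_force: [-0.0, 0.1, -0.8]
width: 0.0004
t 4.47 unit pos mm [-309.8   69.8  249.8] F unit [ 0.1  0.1 -0.8] w 0.4 tcp [0.45  0.077 0.25 ] q [ 0.52 -0.03 -0.76  1.79 -0.02  1.38 -0.59]
shift cm now-axes [-0.02 -0.03 17.98] rotvec [0.    0.    0.006] shift cm final-axes [-0.02 -0.02 17.98]
```

```bash
python3 -m jog '[[0,0,4,0,0,0,-1],[0,0,4,0,0,0,-1],[0,0,4,0,0,0,-1],[0,0,4,0,0,0,-1],[0,0,2,0,0,0,-1],[2,0,0,0,0,0,-1],[2,0,0,0,0,0,-1],[1,0,0,0,0,0,-1],[1,0,0,0,0,0,-1]]'
python3 -m jog '[[1,0,0,0,0,0,-1],[1,0,0,0,0,0,-1],[1,0,0,0,0,0,-1],[1,0,0,0,0,0,-1],[1,0,0,0,0,0,-1],[0.5,0,0,0,0,0,-1]]'
python3 - <<'E'
from bench import r
from h import *
plan(r,[-.175,.07,.07])
p=r.camera("top"); cv2.imwrite("pics/t1.png",cv2.resize(cv2.cvtColor(p["frame"],4)[105:305,0:260],(780,600)))
E
```

```text
time: 5.6
ee_pos: [0.4709, 0.1331, 0.0696]
eef_rot: [0.821, 0.571, -0.0, 0.0]
ft_force: [-0.6, -1.9, 0.4]
width: 0.0001
time: 6.35
ee_pos: [0.4903, 0.1857, 0.0696]
eef_rot: [0.821, 0.571, 0.0, -0.0]
ft_force: [0.0, -1.0, -0.6]
width: 0.0004
t 6.35 unit pos mm [-194.    69.8   69.6] F unit [-1.  -0.4 -0.6] w 0.4 tcp [0.49  0.186 0.07 ] q [ 0.23  0.35 -0.79  1.86  0.28  1.05 -1.02]
shift cm now-axes [ 1.9  -0.02 -0.04] rotvec [ 0.    -0.     0.001] shift cm final-axes [ 1.9  -0.02 -0.04]
```

View pics/t1.png

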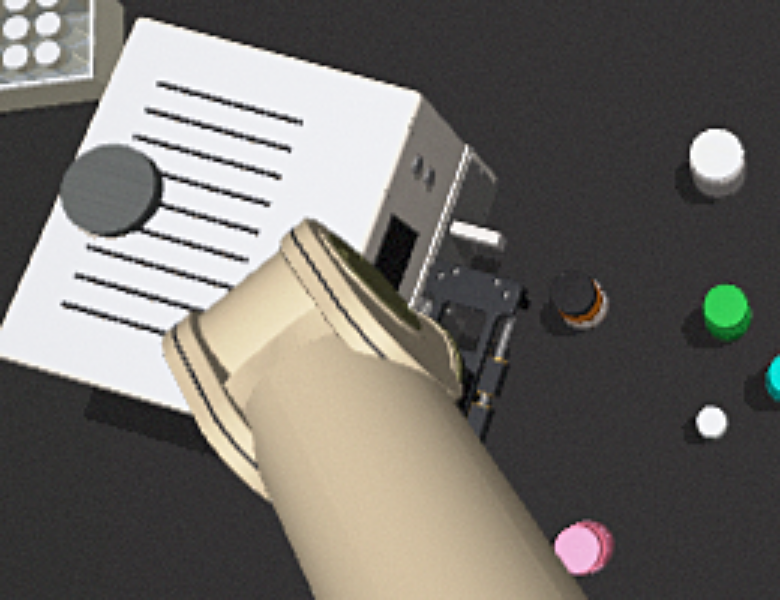

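```bash
python3 -m jog '[[1,0,0,0,0,0,-1],[0.5,0,0,0,0,0,-1],[0,0,0,0,0,0,-1]]'
python3 - <<'E'
from bench import r
from h import *
plan(r,[-.175,.07,.07])
p=r.camera("side"); cv2.imwrite("pics/s1.png",cv2.resize(cv2.cvtColor(p["frame"],4),(800,600)))
print(np.round(r.read_state()["joint_torque"],1))
E
```

```text
time: 6.78
ee_pos: [0.4954, 0.1998, 0.0697]
eef_rot: [0.821, 0.571, 0.0, -0.0]
ft_force: [0.2, 0.9, 0.8]
width: 0.0004
t 6.78 unit pos mm [-179.    70.    69.7] F unit [0.9 0.1 0.8] w 0.4 tcp [0.495 0.2   0.07 ] q [ 0.2   0.37 -0.78  1.83  0.3   1.06 -1.05]
shift cm now-axes [ 0.4  -0.   -0.03] rotvec [ 0.    -0.001  0.001] shift cm final-axes [ 0.4  -0.   -0.03]
[ -0.3 -49.   -9.3 -33.6  -0.   -0.1  -0.1]
```

View pics/s1.png

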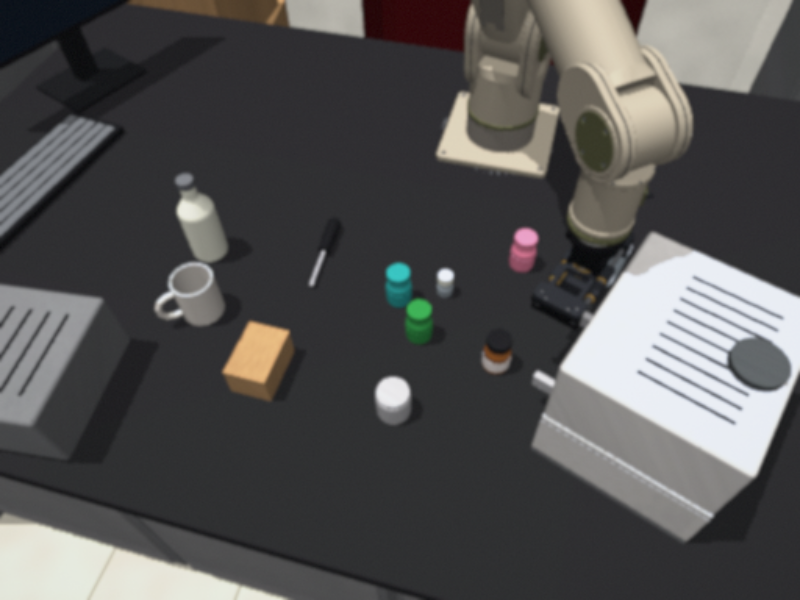

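```bash
for i in 1; do python3 -m jog '[[0.3,0,0,0,0,0,-1],[0,0,0,0,0,0,-1]]';  python3 -m jog '[[0.3,0,0,0,0,0,-1],[0,0,0,0,0,0,-1]]'; python3 -m jog '[[0.2,0,0,0,0,0,-1],[0,0,0,0,0,0,-1]]'; done
python3 - <<'E'
from bench import r
from h import *
plan(r,[-.175,.07,.07])
print(np.round(r.read_state()["joint_torque"],1))
E
```

```text
time: 7.08
ee_pos: [0.4963, 0.2014, 0.0696]
eef_rot: [0.821, 0.571, -0.0, 0.0]
ft_force: [-0.6, -1.3, 1.0]
width: 0.0005
time: 7.32
ee_pos: [0.4966, 0.2022, 0.0691]
eef_rot: [0.821, 0.571, -0.002, 0.001]
ft_force: [-4.4, -8.9, 5.6]
width: 0.0003
time: 7.58
ee_pos: [0.4969, 0.2026, 0.0689]
eef_rot: [0.822, 0.57, -0.003, 0.002]
ft_force: [-9.3, -14.7, 8.3]
width: 0.0004
t 7.58 unit pos mm [-175.9   69.5   68.9] F unit [-17.    3.6   8.3] w 0.4 tcp [0.497 0.203 0.069] q [ 0.19  0.38 -0.78  1.82  0.31  1.07 -1.06]
shift cm now-axes [ 0.09 -0.05 -0.11] rotvec [-0.001  0.007 -0.002] shift cm final-axes [ 0.09 -0.05 -0.11]
[ -5.8 -47.1 -14.6 -37.5  -1.8  -5.3   0. ]
```

```bash
python3 -m jog '[[-1.5,0,0,0,0,0,-1],[-3,0,0,0,0,0,-1],[-3,0,-3,0,0,0,0.2],[-3,0,-5,0,0,0,1],[0,4,-3,0,0,0,1],[0,4,0,0,0,0,1],[0,3,0,0,0,0,1]]'
python3 - <<'E'
from bench import r
from h import *
plan(r,[-.244,-.042,.18])
for n in ("top","side"):
  p=r.camera(n); cv2.imwrite(f"pics/{n}2.png",cv2.cvtColor(p["frame"],4))
a=cv2.imread("pics/top2.png")[130:250,100:220]; b=cv2.imread("pics/side2.png")[150:270,290:410]
cv2.imwrite("pics/z2.png",np.hstack([cv2.resize(x,(400,400),interpolation=2) for x in(a,b)]))
C=cams(); 
for z in(.068,.075): print(Ui(onz(C["top"],(577/3,105+294/3),z)),Ui(onz(C["side"],(240+229/2.857,140+221/2.857),z)))
E
```

```text
time: 8.45
ee_pos: [0.5664, 0.0688, 0.1803]
eef_rot: [0.821, 0.571, 0.001, 0.001]
ft_force: [0.7, 0.7, 0.1]
width: 0.0424
t 8.45 unit pos mm [-277.1  -42.2  180.3] F unit [ 0.9 -0.4  0.1] w 42.4 tcp [0.566 0.069 0.18 ] q [ 0.43  0.32 -0.76  1.62  0.23  1.29 -0.72]
shift cm now-axes [ 3.31 -0.02  0.03] rotvec [ 0.002 -0.001 -0.001] shift cm final-axes [ 3.31 -0.02  0.03]
[-0.24823259 -0.04420359  0.068     ] [-0.24032897 -0.03932453  0.068     ]
[-0.24982064 -0.04325804  0.075     ] [-0.23858936 -0.04370363  0.075     ]
```

View pics/z2.png

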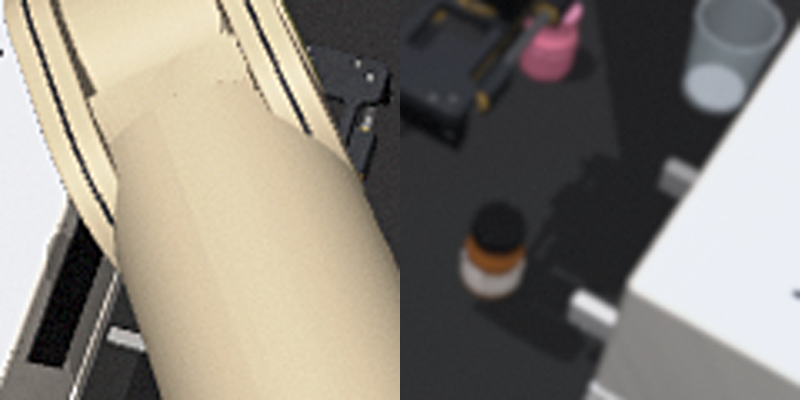

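```bash
python3 -m jog '[[3.3,0,0,0,0,0,1],[0,0,0,0,0,0,1],[0,0,4,0,0,0,1],[0,0,4,0,0,0,1],[0,0,3.5,0,0,0,1],[0,0,3.1,0,0,0,1],[0,0,0,0,0,0,1],[0,0,0,0,0,0,0.3],[0,0,0,0,0,0,0],[0,0,0,0,0,0,-0.3],[0,0,0,0,0,0,-0.5],[0,0,0,0,0,0,-0.5],[0,0,0,0,0,0,-0.5]]' 12
python3 - <<'E'
from bench import r
from h import *
plan(r,[-.244,.075,.036])
p=r.camera("side"); cv2.imwrite("pics/s3.png",cv2.resize(cv2.cvtColor(p["frame"],4)[120:300,200:440],(800,600)))
E
```

```text
time: 10.18
ee_pos: [0.5765, 0.1007, 0.0339]
eef_rot: [0.821, 0.571, 0.0, 0.0]
ft_force: [1.7, -0.3, 0.9]
width: 0.0411
t 10.18 unit pos mm [-243.7  -40.6   33.9] F unit [ 0.3 -1.7  0.9] w 41.1 tcp [0.577 0.101 0.034] q [ 0.31  0.51 -0.7   1.73  0.37  1.04 -0.87]
shift cm now-axes [ -0.03 -11.56  -0.22] rotvec [ 0.001 -0.     0.   ] shift cm final-axes [ -0.03 -11.56  -0.21]
```

View pics/s3.png

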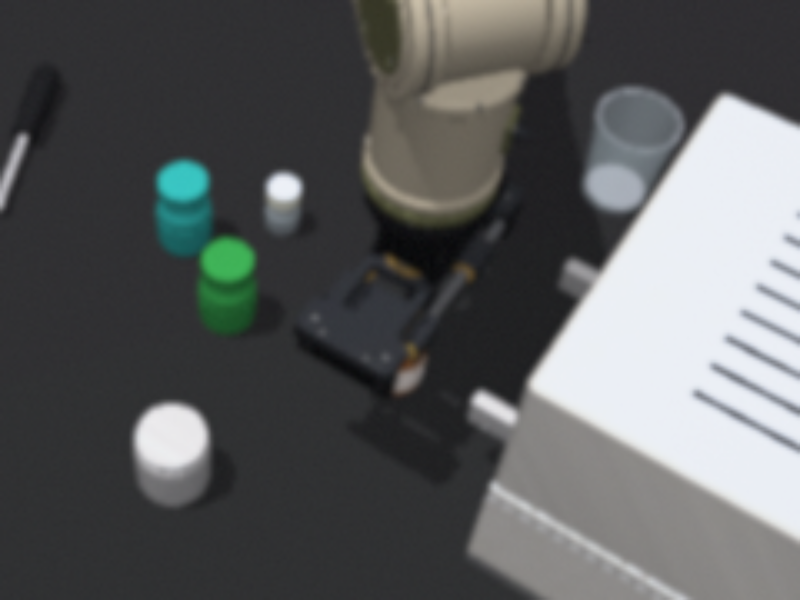

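```bash
python3 - <<'E'
from h import *
C=cams(); a=cv2.imread("pics/sidez.png")
for x,y,h in((-.244,-.041,0),(-.235,-.041,0)):
  for z,col in((0,(0,0,255)),(.075,(0,255,0))):
    t=np.linspace(0,6.29,60); P=np.array([U([x+.022*np.cos(k),y+.022*np.sin(k),z]) for k in t])
    for n,img in (("side",0),("top",1)):
      q=proj(C[n],P)
      if n=="side": q=(q-[240,140])*2.857; A=a if x==-.244 else None
      else: continue
      if A is not None: cv2.polylines(A,[q.astype(np.int32)],True,col,1)
b=cv2.imread("pics/topz.png")
for z,col in((0,(0,0,255)),(.075,(0,255,0))):
    P=np.array([U([-.244+.022*np.cos(k),-.041+.022*np.sin(k),z]) for k in t]); q=(proj(C["top"],P)-[0,105])*3
    cv2.polylines(b,[q.astype(np.int32)],True,col,1)
cv2.imwrite("pics/ov.png",np.hstack([cv2.resize(a[180:300,160:300],(400,400)),cv2.resize(b[230:350,510:650],(400,400))]))
E
```

```text
(no output)
```

View pics/ov.png

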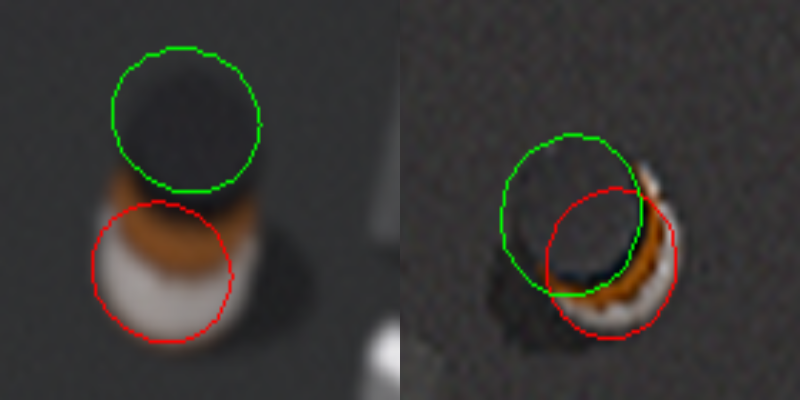

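```bash
python3 -m jog '[[0,0,-1.5,0,0,0,-0.5],[0,0,-1.5,0,0,0,-0.5],[0,-2,0,0,0,0,-0.5],[0,-3,0,0,0,0,-0.5],[0,-3,0,0,0,0,-0.5],[0,-3,0,0,0,0,-0.5],[-0.6,-1,0,0,0,0,-0.5],[0,0,0,0,0,0,-0.5],[0,0,1.5,0,0,0,-0.5],[0,0,1,0,0,0,-0.5],[0,0,0.4,0,0,0,-0.5],[0,0,0,0,0,0,-0.5]]'
python3 - <<'E'
from bench import r
from h import *
plan(r,[-.25,.075,.034])
p=r.camera("side"); cv2.imwrite("pics/s4.png",cv2.resize(cv2.cvtColor(p["frame"],4)[120:300,200:440],(800,600)))
E
```

```text
time: 11.72
ee_pos: [0.4615, 0.137, 0.0342]
eef_rot: [0.821, 0.571, -0.0, -0.0]
ft_force: [0.0, 0.7, -0.3]
width: 0.0412
t 11.72 unit pos mm [-249.7   79.8   34.2] F unit [ 0.6  0.2 -0.3] w 41.2 tcp [0.462 0.137 0.034] q [ 0.34  0.31 -0.8   1.99  0.27  0.95 -0.95]
shift cm now-axes [-0.03  0.48  0.02] rotvec [-0.001 -0.     0.001] shift cm final-axes [-0.03  0.48  0.02]
```

View pics/s4.png

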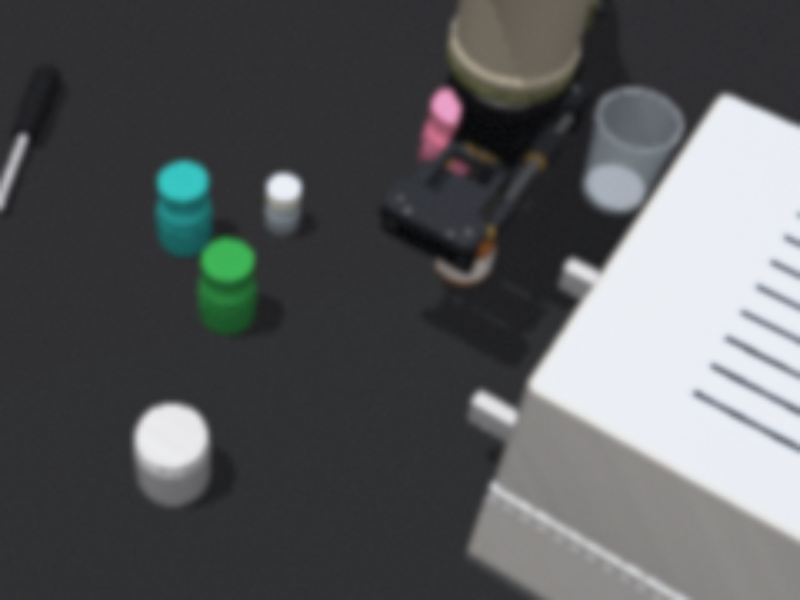

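```bash
python3 -m jog '[[0,0,0.1,0,0,0,-0.5],[0,0,0,0,0,0,-0.2],[0,0,0,0,0,0,0.2],[0,0,0,0,0,0,0.7],[0,0,0,0,0,0,0.7],[0,0,-2,0,0,0,0.7],[0,0,-4,0,0,0,0.7],[0,0,-5,0,0,0,0.7],[0,0,-3,0,0.16,0,0.7],[0,0,0,0,0.18,0,0.7],[0,0,0,0,0.18,0,0.7]]'
python3 - <<'E'
from bench import r
from h import *
plan(r,[-.198,-.07,.153],.52)
p=r.camera("side"); cv2.imwrite("pics/s5.png",cv2.resize(cv2.cvtColor(p["frame"],4)[120:300,200:440],(800,600)))
E
```

```text
time: 13.15
ee_pos: [0.4627, 0.1362, 0.175]
eef_rot: [0.793, 0.552, 0.214, -0.146]
ft_force: [-1.0, 1.5, -2.1]
width: 0.0739
t 13.15 unit pos mm [-250.    78.5  175. ] F unit [ 1.1  1.5 -2.1] w 73.9 tcp [0.463 0.136 0.175] q [ 0.71 -0.08 -0.7   2.09 -0.65  1.01 -0.02]
shift cm now-axes [ 3.38 14.83  4.58] rotvec [ 0.005 -0.004  0.002] shift cm final-axes [ 3.42 14.85  4.49]
```

View pics/s5.png

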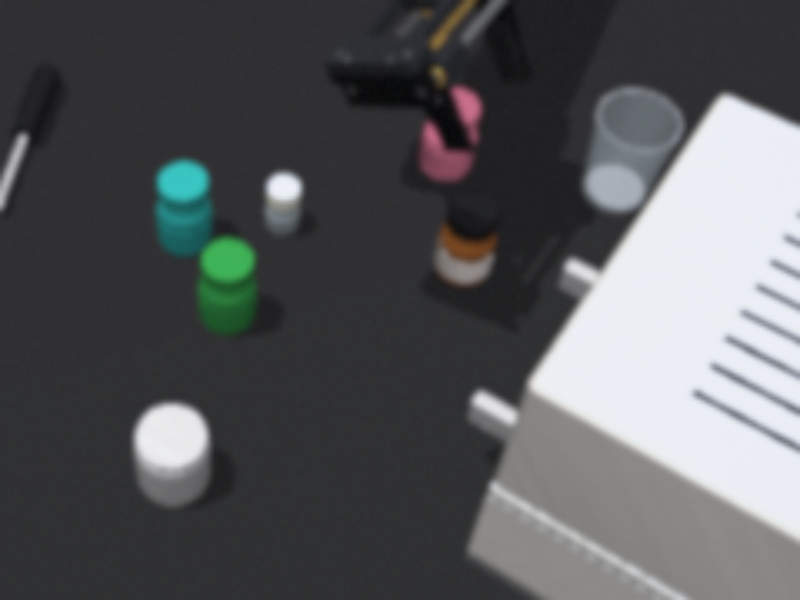

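```bash
python3 -m jog '[[0,3.7,0,0,0,0,0.2],[0,3.7,0,0,0,0,0.2],[0,3.7,0,0,0,0,0.2],[0,3.7,0,0,0,0,0.2],[1.7,0,2.2,0,0,0,0.2],[1.7,0,2.3,0,0,0,0.2],[0,0,0,0,0,0,0.2]]'
python3 - <<'E'
from bench import r
from h import *
plan(r,[-.148,-.07,.066],.52)
for n in ("side","top"):
  p=r.camera(n); cv2.imwrite(f"pics/{n}6.png",cv2.resize(cv2.cvtColor(p["frame"],4)[120:300,200:440] if n=="side" else cv2.cvtColor(p["frame"],4)[120:270,50:250],(800,600)))
E
```

```text
time: 14.08
ee_pos: [0.6174, 0.1367, 0.1505]
eef_rot: [0.792, 0.553, 0.21, -0.148]
ft_force: [0.8, 0.8, -0.6]
width: 0.0522
t 14.07 unit pos mm [-195.7  -66.4  150.5] F unit [ 1.  -0.5 -0.6] w 52.2 tcp [0.617 0.137 0.151] q [ 0.55  0.35 -0.68  1.75 -0.32  0.92 -0.26]
shift cm now-axes [-0.05  0.4   9.71] rotvec [-0.004  0.001  0.003] shift cm final-axes [-0.06  0.36  9.71]
```

View pics/side6.png

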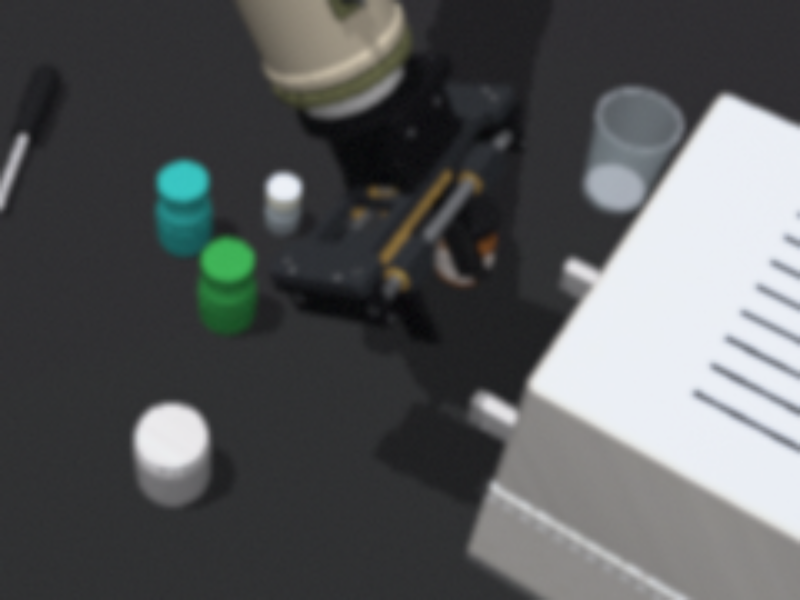

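View pics/top6.png

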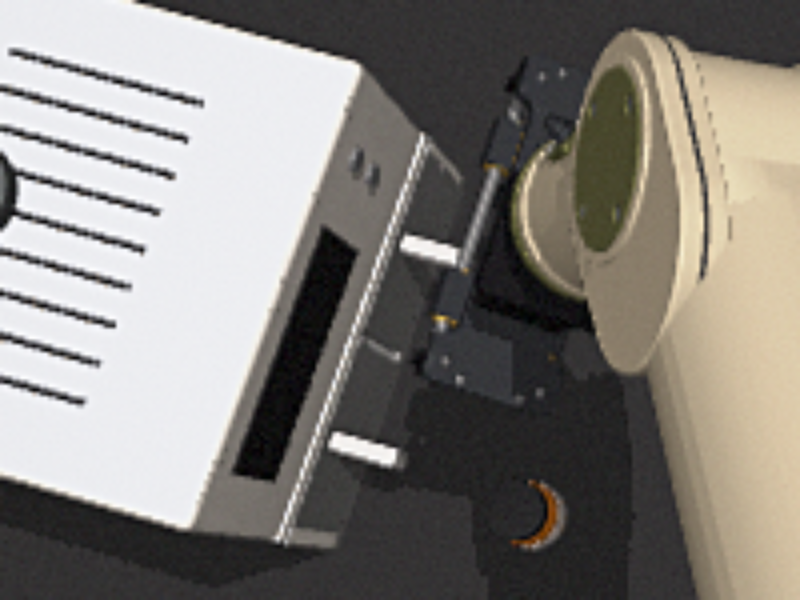

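```bash
python3 -m jog '[[0,0.4,2.7,0,0,0,0.2],[0,0,3,0,0,0,0.2],[0,0,2,0,0,0,0.2],[0,0,2,0,0,0,0.2],[0,0,0,0,0,0,0.2],[0,0,0,0,0,0,-0.3],[0,0,0,0,0,0,-0.8],[0,0,0,0,0,0,-1],[0,0,0,0,0,0,-1],[0,0,0,0,0,0,-1]]' 30
python3 - <<'E'
from bench import r
from h import *
plan(r,[-.148-.13,-.07,.066],.52)
E
```

```text
time: 15.42
ee_pos: [0.6384, 0.1779, 0.0672]
eef_rot: [0.793, 0.552, 0.21, -0.147]
ft_force: [-0.7, -3.0, 4.4]
width: 0.0114
t 15.43 unit pos mm [-149.8  -71.7   67.2] F unit [-3.1 -0.4  4.4] w 11.4 tcp [0.638 0.178 0.067] q [ 0.44  0.5  -0.65  1.76 -0.24  0.74 -0.31]
shift cm now-axes [-11.19  -0.18  -6.25] rotvec [-0.001  0.001  0.   ] shift cm final-axes [-11.18  -0.17  -6.26]
```

```bash
python3 -m jog '[[-0.434,0,-0.248,0,0,0,-1],[-0.868,0,-0.497,0,0,0,-1],[-0.868,0,-0.497,0,0,0,-1],[-0.868,0,-0.497,0,0,0,-1],[-0.868,0,-0.497,0,0,0,-1]]'
python3 - <<'E'
from bench import r
from h import *
plan(r,[-.148-.13,-.07,.066],.52)
E
```

```text
time: 16.05
ee_pos: [0.6225, 0.1354, 0.0673]
eef_rot: [0.793, 0.552, 0.21, -0.147]
ft_force: [-3.8, 3.7, 4.6]
width: 0.0117
t 16.05 unit pos mm [-195.2  -71.6   67.3] F unit [2.1 4.9 4.6] w 11.7 tcp [0.622 0.135 0.067] q [ 0.53  0.47 -0.67  1.8  -0.28  0.77 -0.22]
shift cm now-axes [-7.26 -0.17 -4.  ] rotvec [-0.001  0.001  0.001] shift cm final-axes [-7.25 -0.16 -4.  ]
```

```bash
python3 -m jog '[[-1.2,0,-0.69,0,0,0,-1],[-1.2,0,-0.69,0,0,0,-1],[-1.2,0,-0.69,0,0,0,-1],[-1.2,0,-0.69,0,0,0,-1],[-1.2,0,-0.69,0,0,0,-1],[-0.8,0,-0.46,0,0,0,-1],[-0.52,0,-0.3,0,0,0,-1],[0,0,0,0,0,0,-1]]'
python3 - <<'E'
from bench import r
from h import *
plan(r,[-.148-.13,-.07,.066],.52)
E
```

```text
time: 17.05
ee_pos: [0.5926, 0.0556, 0.0673]
eef_rot: [0.794, 0.552, 0.21, -0.147]
ft_force: [-6.8, 0.8, 7.4]
width: 0.0113
t 17.05 unit pos mm [-280.4  -71.4   67.3] F unit [-1.6  6.6  7.4] w 11.3 tcp [0.593 0.056 0.067] q [ 0.69  0.43 -0.67  1.85 -0.32  0.83 -0.06]
shift cm now-axes [ 0.14 -0.14  0.23] rotvec [-0.002  0.001 -0.   ] shift cm final-axes [ 0.14 -0.14  0.23]
```

```bash
python3 -m jog '[[0,0,0,0,0,0,-0.5],[0,0,0,0,0,0,0.1],[0,0,0,0,0,0,0.1],[0,0,-4,0,0,0,0.1],[0,0,-5,0,0,0,0],[-5,0,-2,0,0,0,-1],[-5,0,0,0,0,0,-1],[-5,0,0,0,0,0,-1],[0,0,0,0,0,0,-1]]'
python3 - <<'E'
from bench import r
from h import *
plan(r,[-.148,-.07,.2],.52)
for n in ("side","top"):
  p=r.camera(n); f=cv2.cvtColor(p["frame"],4); cv2.imwrite(f"pics/{n}7raw.png",f); cv2.imwrite(f"pics/{n}7.png",cv2.resize(f[160:310,240:440] if n=="side" else f[130:280,80:280],(800,600),interpolation=2))
  print(n,[(round(d["score"],2),np.round(d["rect"])) for d in r.search_frame(p,"roller_top")])
E
```

```text
time: 18.18
ee_pos: [0.5277, -0.1209, 0.0863]
eef_rot: [0.795, 0.549, 0.21, -0.147]
ft_force: [0.2, 0.9, 0.5]
width: 0.0113
t 18.18 unit pos mm [-468.4  -71.9   86.3] F unit [0.9 0.1 0.5] w 11.3 tcp [ 0.528 -0.121  0.086] q [ 0.98  0.4  -0.6   1.83 -0.35  1.04  0.24]
shift cm now-axes [33.47 -0.41  5.99] rotvec [ 0.     0.002 -0.007] shift cm final-axes [33.46 -0.19  6.05]
side [(0.55, array([348., 234., 359., 257.]))]
top [(0.54, array([153., 182., 160., 194.]))]
```

View pics/side7.png

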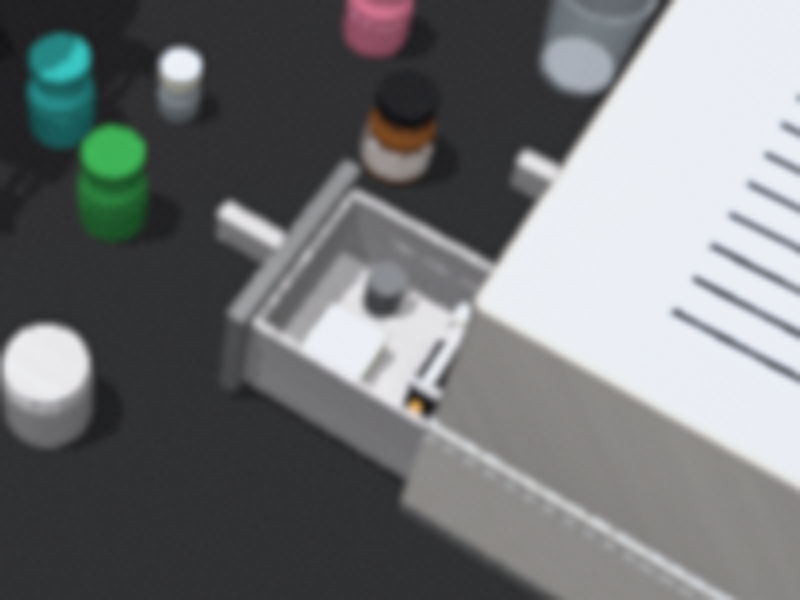

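View pics/top7.png

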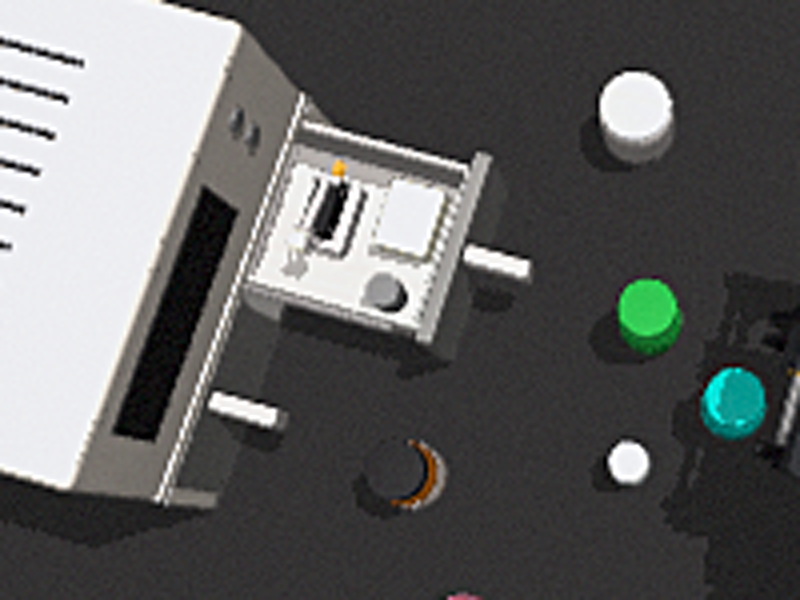

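```bash
python3 -m jog '[[0,0,-4,0,0,0,-1],[0,0,-4,0,0,0,-1],[0,0,0,0,0,0,-1]]'
python3 - <<'E'
from h import *
C=cams()
a=cv2.imread("pics/top7raw.png")[165:205,135:175]; b=cv2.imread("pics/side7raw.png")[225:265,335:375]
for n,x,o in(("top",a,(135,165)),("side",b,(335,225))): pass
A=[cv2.resize(x,(400,400),interpolation=2) for x in(a,b)]
for y in np.arange(-.12,-.019,.01):
  for i,(n,o) in enumerate((("top",(135,165)),("side",(335,225)))):
    q=(proj(C[n],U([-.138,y,.084]))[0]-o)*10+5; cv2.circle(A[i],tuple(int(k) for k in q),2,(0,0,255),-1)
    if abs(y+.07)<1e-6: cv2.circle(A[i],tuple(int(k) for k in q),5,(0,255,0),1)
cv2.imwrite("pics/rz.png",np.hstack(A))
E
```

```text
time: 18.75
ee_pos: [0.5174, -0.1553, 0.1609]
eef_rot: [0.793, 0.553, 0.211, -0.144]
ft_force: [0.3, -0.3, -0.1]
width: 0.0001
```

View pics/rz.png

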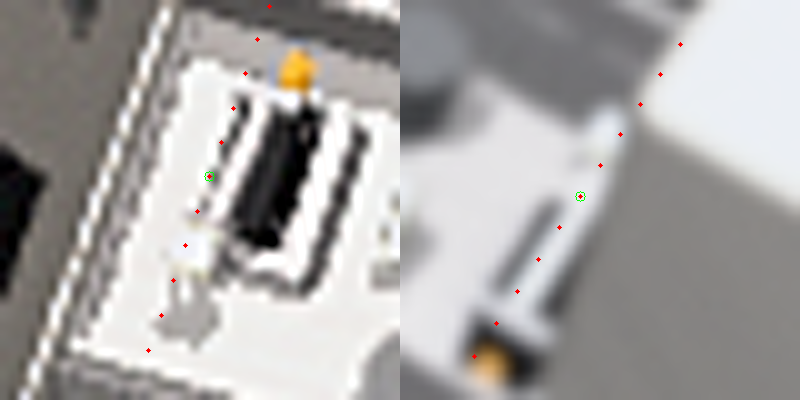

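```bash
python3 -m jog '[[0,0,0,0,0.09,0,-1]]'; python3 - <<'E'
from bench import r
from h import *
X,f=tri([("top",np.array([154.5,189])),("side",np.array([355,236.5]))]); print(X,f,Ui(X))
plan(r,[-.185,-.047,.15],.61)
E
```

```text
time: 18.88
ee_pos: [0.5172, -0.1514, 0.1596]
eef_rot: [0.781, 0.547, 0.247, -0.171]
ft_force: [0.5, -0.1, -0.8]
width: 0.0003
[0.62119968 0.19199585 0.08716772] [-0.10126424  0.02449692 -0.09081822  0.00808622] [-0.1425634  -0.05069741  0.08716772]
t 18.88 unit pos mm [-500.7  -72.7  159.6] F unit [ 0.1 -0.5 -0.8] w 0.3 tcp [ 0.517 -0.151  0.16 ] q [ 1.08  0.36 -0.59  1.74 -0.43  1.23  0.33]
shift cm now-axes [25.35 -2.39 18.86] rotvec [-0.001  0.     0.006] shift cm final-axes [25.33 -2.57 18.87]
```

```bash
python3 -m jog '[[3.17,-0.31,2.36,0,0,0,-1],[3.17,-0.31,2.36,0,0,0,-1],[3.17,-0.31,2.36,0,0,0,-1],[3.17,-0.31,2.36,0,0,0,-1],[3.17,-0.31,2.36,0,0,0,-1],[3.17,-0.31,2.36,0,0,0,-1],[3.17,-0.31,2.36,0,0,0,-1],[3.16,-0.31,2.35,0,0,0,-1],[0,0,0,0,0,0,-1]]'
python3 - <<'E'
from bench import r
from h import *
plan(r,[-.146,-.047,.115],.61)
E
```

```text
time: 20.0
ee_pos: [0.6008, 0.1564, 0.1485]
eef_rot: [0.781, 0.548, 0.246, -0.173]
ft_force: [-0.8, -0.6, 0.2]
width: 0.0005
t 20.0 unit pos mm [-183.   -44.   148.5] F unit [-0.9  0.5  0.2] w 0.5 tcp [0.601 0.156 0.148] q [ 0.65  0.34 -0.76  1.83 -0.43  0.86 -0.15]
shift cm now-axes [1.11 0.33 4.86] rotvec [-0.005 -0.     0.006] shift cm final-axes [1.12 0.3  4.86]
```

```bash
python3 -m jog '[[0.4,0.2,1.6,0,0,0,-1],[0.4,0.1,1.6,0,0,0,-1],[0.3,0,1.66,0,0,0,-1],[0,0,0,0,0,0,-1]]'
python3 - <<'E'
from bench import r
from h import *
plan(r,[-.146,-.047,.100],.61)
for n in ("side","top"):
  p=r.camera(n); f=cv2.cvtColor(p["frame"],4); cv2.imwrite(f"pics/{n}8.png",cv2.resize(f[190:280,300:420] if n=="side" else f[140:230,100:220],(800,600),interpolation=2))
E
```

```text
time: 20.5
ee_pos: [0.617, 0.1855, 0.1133]
eef_rot: [0.783, 0.545, 0.245, -0.172]
ft_force: [-0.2, -0.0, 1.5]
width: 0.0004
t 20.5 unit pos mm [-150.2  -49.   113.3] F unit [-0.1  0.1  1.5] w 0.4 tcp [0.617 0.185 0.113] q [ 0.56  0.42 -0.74  1.82 -0.39  0.77 -0.21]
shift cm now-axes [-0.42 -0.2   1.33] rotvec [-0.003  0.001  0.   ] shift cm final-axes [-0.42 -0.2   1.33]
```

View pics/side8.png

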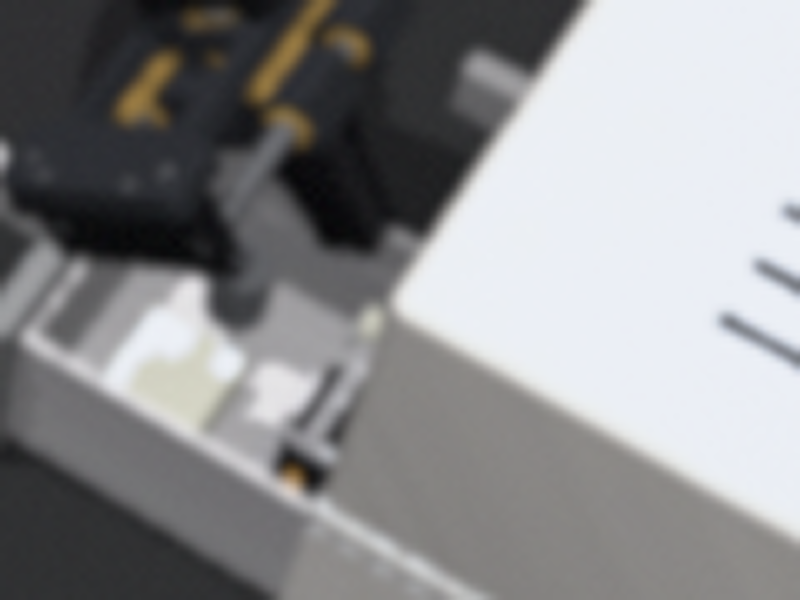

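View pics/top8.png

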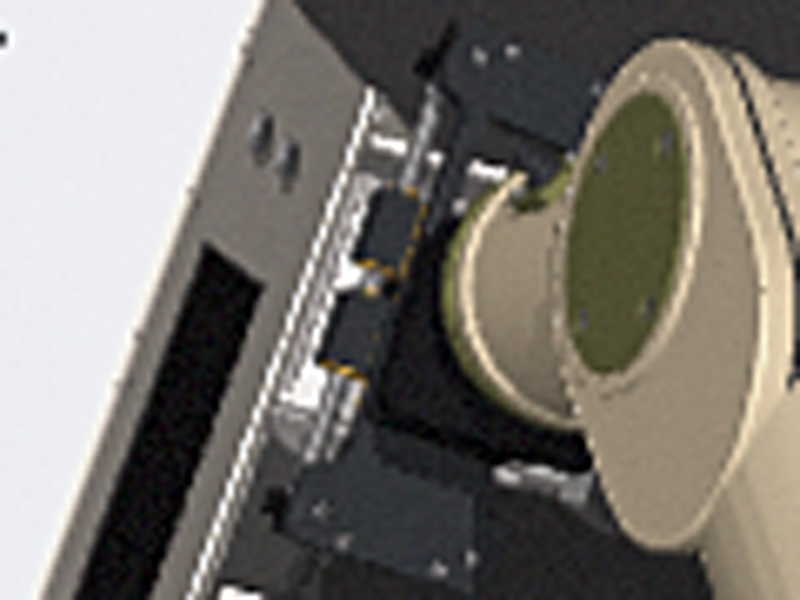

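```bash
python3 -m jog '[[0.2,0,0.3,0,0,0,-1],[-0.05,0,0.42,0,0,0,-1],[0,0,0,0,0,0,-1]]'
python3 - <<'E'
from bench import r
from h import *
plan(r,[-.146,-.047,.100],.61)
P=Ui(r.read_state()["ee_pos"])
C=cams()
print((proj(C["side"],U(P+[.0063,0,-.009]))[0]-[300,190])*6.667,(proj(C["side"],U([-.1405,-.051,.084]))[0]-[300,190])*6.667)
E
```

```text
time: 20.98
ee_pos: [0.6196, 0.1892, 0.1094]
eef_rot: [0.783, 0.545, 0.246, -0.171]
ft_force: [1.5, -0.6, 0.4]
width: 0.0002
t 20.98 unit pos mm [-145.7  -50.2  109.4] F unit [-0.1 -1.6  0.4] w 0.2 tcp [0.62  0.189 0.109] q [ 0.55  0.43 -0.74  1.82 -0.38  0.75 -0.21]
shift cm now-axes [-0.56 -0.32  0.76] rotvec [-0.001  0.001  0.   ] shift cm final-axes [-0.56 -0.32  0.75]
[381.64172012 293.86171473] [369.39595548 318.28032026]
```

```bash
python3 -m jog '[[-0.29,-0.2,0.41,0,0,0,-1],[-0.115,-0.1,0.164,0,0,0,-1],[0,0,0,0,0,0,-1]]'; python3 -m jog '[[-0.115,0,0.164,0,0,0,-1],[0,0,0,0,0,0,-1]]';  python3 -m jog '[[-0.115,0,0.164,0,0,0,-1],[0,0,0,0,0,0,-1]]'
```

```text
time: 21.35
ee_pos: [0.6167, 0.1902, 0.1023]
eef_rot: [0.783, 0.545, 0.246, -0.171]
ft_force: [-0.3, 0.5, 0.1]
width: 0.0002
time: 21.6
ee_pos: [0.6169, 0.1902, 0.1005]
eef_rot: [0.783, 0.545, 0.246, -0.171]
ft_force: [-0.8, 0.1, -0.8]
width: 0.0004
time: 21.85
ee_pos: [0.6168, 0.1902, 0.0984]
eef_rot: [0.783, 0.545, 0.246, -0.171]
ft_force: [-0.2, -0.5, 0.3]
width: 0.0005
```

Continue in 2 mm steps until contact.

```bash
python3 -m jog '[[-0.115,0,0.164,0,0,0,-1],[0,0,0,0,0,0,-1],[0,0,0,0,0,0,-1]]'; python3 - <<'E'
from bench import r
from h import *
for i in range(3):
  plan(r,[-.146,-.047,.100],.61)
  p=r.camera("side")
f=cv2.cvtColor(p["frame"],4); cv2.imwrite("pics/s9.png",cv2.resize(f[210:255,330:390],(800,600),interpolation=2))
E
```

```text
time: 22.22
ee_pos: [0.6169, 0.1902, 0.0966]
eef_rot: [0.783, 0.545, 0.246, -0.171]
ft_force: [0.0, -0.3, -0.0]
width: 0.0
t 22.23 unit pos mm [-145.7  -47.3   96.6] F unit [-0.3 -0.1 -0. ] w 0.0 tcp [0.617 0.19  0.097] q [ 0.55  0.44 -0.74  1.83 -0.38  0.73 -0.2 ]
shift cm now-axes [ 0.17 -0.03 -0.3 ] rotvec [-0.     0.001  0.   ] shift cm final-axes [ 0.17 -0.03 -0.3 ]
t 22.27 unit pos mm [-145.7  -47.3   96.6] F unit [-0.7  0.3 -0.2] w 0.2 tcp [0.617 0.19  0.097] q [ 0.55  0.44 -0.74  1.83 -0.38  0.73 -0.2 ]
shift cm now-axes [ 0.17 -0.03 -0.29] rotvec [-0.     0.001  0.   ] shift cm final-axes [ 0.17 -0.03 -0.29]
t 22.32 unit pos mm [-145.7  -47.3   96.6] F unit [-0.7 -0.2 -0.4] w 0.5 tcp [0.617 0.19  0.097] q [ 0.55  0.44 -0.74  1.83 -0.38  0.73 -0.2 ]
shift cm now-axes [ 0.17 -0.03 -0.29] rotvec [-0.     0.001  0.   ] shift cm final-axes [ 0.17 -0.03 -0.29]
```

View pics/s9.png

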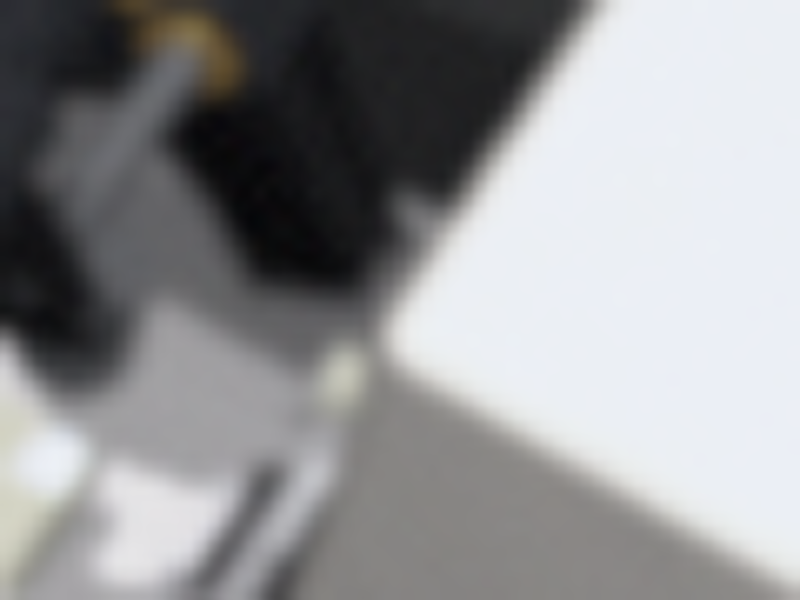

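```bash
python3 - <<'E'
from bench import r
from h import *
p=r.camera("side"); f=cv2.cvtColor(p["frame"],4)
A=cv2.resize(f[200:260,320:400],(800,600),interpolation=2)
s=r.read_state(); q=R.from_quat(s["eef_rot"]); C=cams()
def dr(P,col): 
    k=(proj(C["side"],P)[0]-[320,200])*10+5; cv2.circle(A,tuple(int(v) for v in k),3,col,-1)
for x in(-.0095,.0095):
  for y in(-.015,.015): 
    dr(np.array(s["ee_pos"])+q.apply([x,y,.011]),(0,0,255)); dr(np.array(s["ee_pos"])+q.apply([x,y,-.03]),(0,255,255))
for t in np.linspace(0,6.28,16): dr(U([-.138+.0055,-.051+.007*np.cos(t),.077+.007*np.sin(t)]),(0,255,0)); dr(U([-.138-.0055,-.051+.007*np.cos(t),.077+.007*np.sin(t)]),(0,128,0))
cv2.imwrite("pics/s10.png",A)
E
```

```text
(no output)
```

View pics/s10.png

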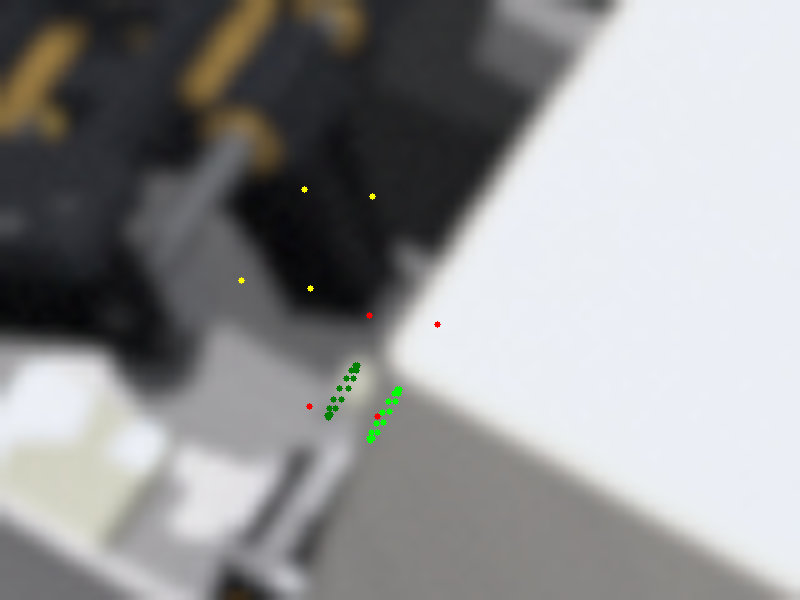

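```bash
python3 -m jog '[[-0.115,0,0.164,0,0,0,-1],[0,0,0,0,0,0,-1]]';python3 -m jog '[[-0.115,0,0.164,0,0,0,-1],[0,0,0,0,0,0,-1]]'
```

```text
time: 22.68
ee_pos: [0.6168, 0.1902, 0.0943]
eef_rot: [0.783, 0.545, 0.246, -0.171]
ft_force: [-0.5, 0.2, -0.7]
width: 0.0006
time: 22.92
ee_pos: [0.6167, 0.1902, 0.0923]
eef_rot: [0.783, 0.545, 0.246, -0.171]
ft_force: [-0.4, 0.2, 0.5]
width: 0.0001
```

```bash
python3 - <<'E'
from bench import r
from h import *
print([round(r.read_state()["ft_force"][2],2)])
p=r.camera("side"); f=cv2.cvtColor(p["frame"],4)
A=cv2.resize(f[215:254,334:386],(800,600),interpolation=2)
p=r.camera("top"); f=cv2.cvtColor(p["frame"],4)
B=cv2.resize(f[170:206,130:178],(800,600),interpolation=2)
cv2.imwrite("pics/s11.png",A);cv2.imwrite("pics/t11.png",B)
E
```

```text
[np.float64(0.47)]
```

View pics/s11.png

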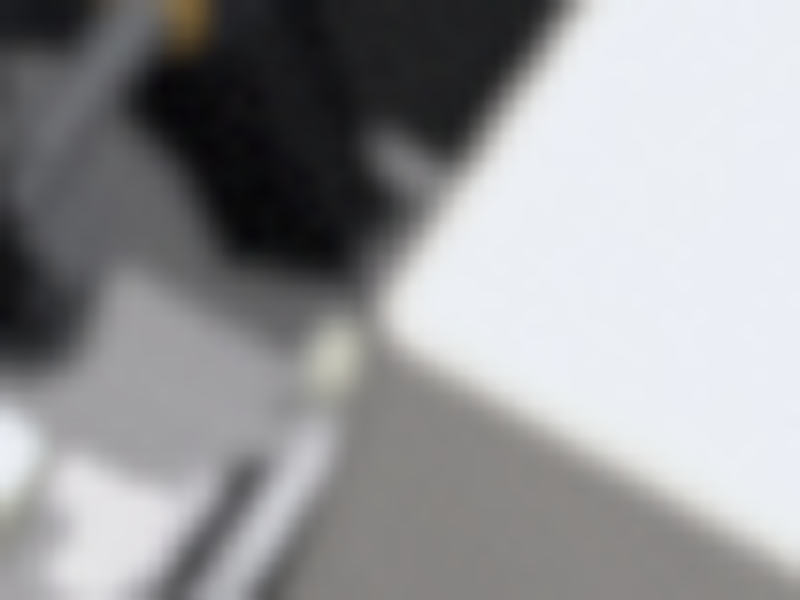

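View pics/t11.png

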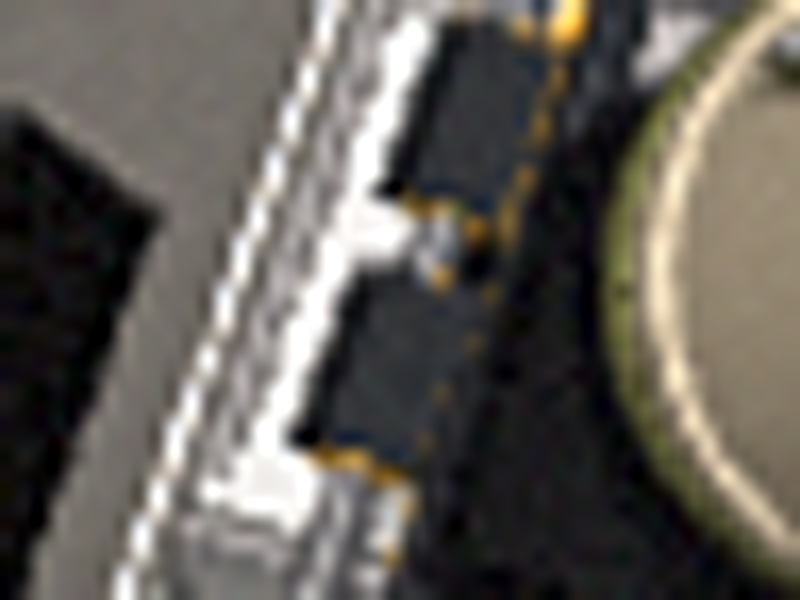

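```bash
python3 - <<'E'
from bench import r
from h import *
s=r.read_state(); q=R.from_quat(s["eef_rot"]); C=cams(); P=np.array(s["ee_pos"])
for d in(.011,0,-.03,-.06):
    X=P+q.apply([0,0,d]); print(d,Ui(X).round(4),'topzoom',((proj(C["top"],X)[0]-[130,170])*16.667).round(),'sidezoom',((proj(C["side"],X)[0]-[334,215])*15.38).round())
X=U([-.14,-.051,.084]); print('roller','topzoom',((proj(C["top"],X)[0]-[130,170])*16.667).round(),'sidezoom',((proj(C["side"],X)[0]-[334,215])*15.38).round())
for n in("top","side"): 
  M=C[n]["camera_from_world"]; print(n,Ui(-np.array(M)[:3,:3].T@np.array(M)[:3,3]))
E
```

```text
0.011 [-0.1395 -0.0473  0.0835] topzoom [388. 337.] sidezoom [346. 337.]
0 [-0.1457 -0.0473  0.0925] topzoom [409. 335.] sidezoom [319. 286.]
-0.03 [-0.1629 -0.0473  0.1171] topzoom [469. 328.] sidezoom [245. 143.]
-0.06 [-0.1801 -0.0473  0.1418] topzoom [532. 321.] sidezoom [168.  -4.]
roller topzoom [398. 316.] sidezoom [332. 351.]
top [-0.45967214  0.08169114  1.00001051]
side [-0.02879588 -0.57181328  0.91918381]
```

```bash
python3 - <<'E'
from bench import r
from h import *
s=r.read_state(); q=R.from_quat(s["eef_rot"]); C=cams(); P=np.array(s["ee_pos"])
p=r.camera("top"); f=cv2.cvtColor(p["frame"],4); A=cv2.resize(f[140:230,90:210],(800,600),interpolation=2)
p=r.camera("side"); f=cv2.cvtColor(p["frame"],4); B=cv2.resize(f[175:265,290:410],(800,600),interpolation=2)
for n,I,o in(("top",A,(90,140)),("side",B,(290,175))):
  def dr(v,col):
    k=(proj(C[n],P+q.apply(v))[0]-o)*6.667+3; cv2.circle(I,tuple(int(t) for t in k),3,col,-1)
  for x in(-.0375,.0375):
    for y in(-.095,0,.095): dr([x,y,-.059],(0,0,255) if y else (0,255,0)); dr([x,y,-.12],(255,0,255) if y else (255,255,0))
  dr([0,0,.011],(0,255,255))
cv2.imwrite("pics/A.png",A);cv2.imwrite("pics/B.png",B)
E
```

```text
(no output)
```

View pics/A.png

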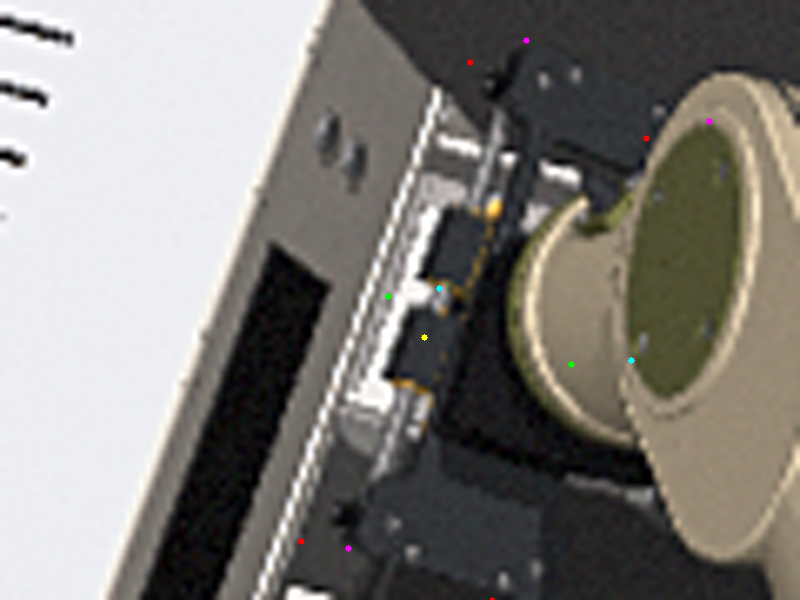

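View pics/B.png

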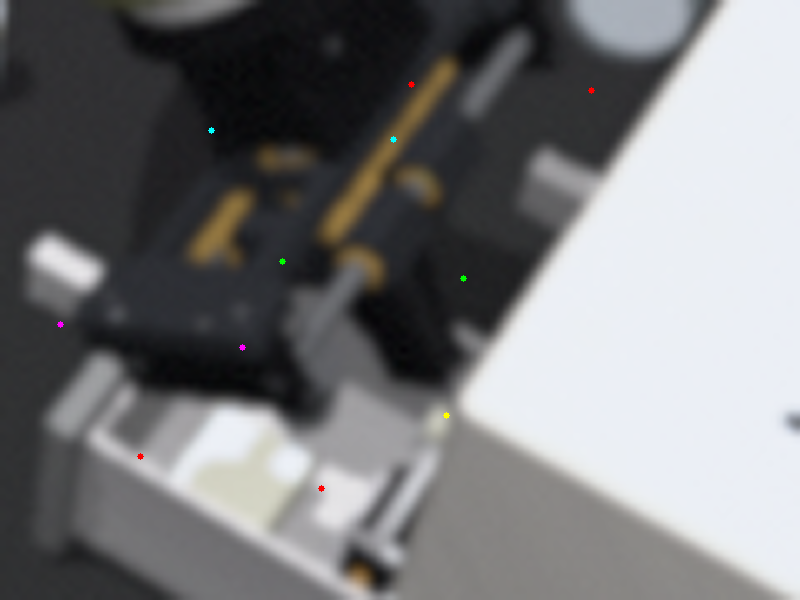

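```bash
python3 - <<'E'
from h import *
C=cams()
for z in (.077,.081): print(z,Ui(onz(C["side"],(355.5,238.2),z)),Ui(onz(C["side"],(354,238.2),z)),Ui(onz(C["top"],(155,189.5),z)))
a=cv2.imread("pics/top7raw.png")[174:204,139:179]; b=cv2.imread("pics/side7raw.png")[225:255,335:375]
f=lambda x:cv2.resize(x,(800,600),interpolation=cv2.INTER_LANCZOS4)
g=lambda x:np.clip(((x.astype(float)/255)**2.5)*255,0,255).astype(np.uint8)
cv2.imwrite("pics/rt.png",g(f(a)))
cv2.imwrite("pics/rs.png",g(f(b)))
E
```

```text
0.077 [-0.14067485 -0.04761909  0.077     ] [-0.14354208 -0.04964216  0.077     ] [-0.14104221 -0.05135387  0.077     ]
0.081 [-0.14014347 -0.05010878  0.081     ] [-0.14299708 -0.05212224  0.081     ] [-0.14242304 -0.0507773   0.081     ]
```

View pics/rt.png

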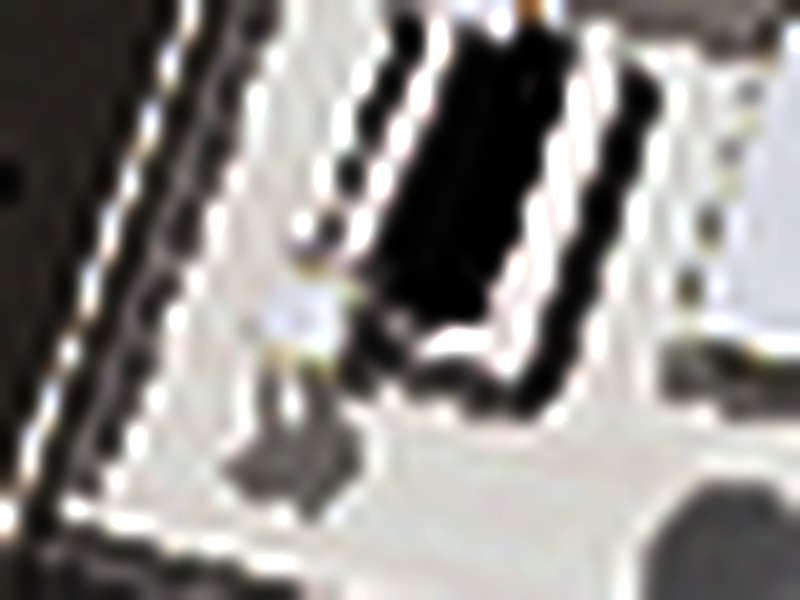

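View pics/rs.png

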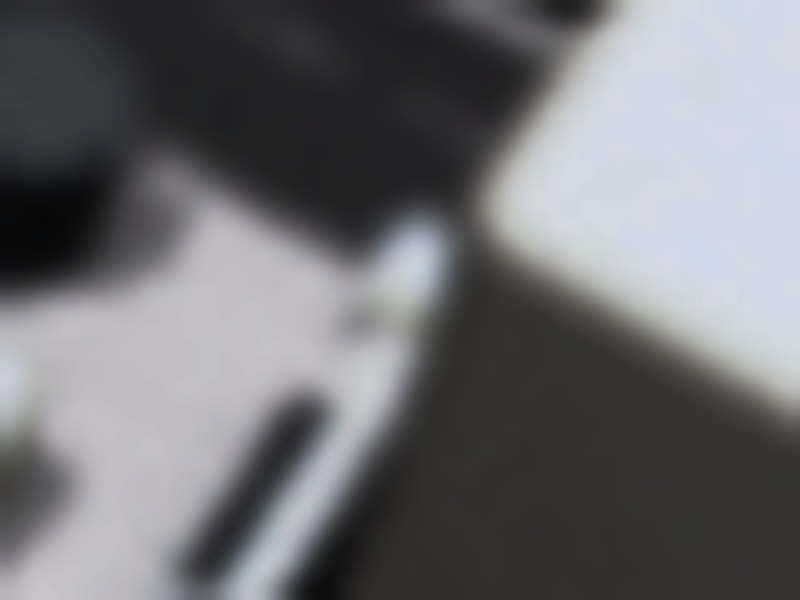

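```bash
python3 -m jog '[[-0.115,0,0.164,0,0,0,-1],[0,0,0,0,0,0,-1]]';python3 -m jog '[[0,0,0,0,0,0,-1]]'
```

```text
time: 23.38
ee_pos: [0.6168, 0.1902, 0.0904]
eef_rot: [0.783, 0.545, 0.246, -0.171]
ft_force: [0.3, -0.9, -0.5]
width: 0.0006
time: 23.5
ee_pos: [0.6169, 0.1902, 0.0905]
eef_rot: [0.783, 0.545, 0.246, -0.171]
ft_force: [0.3, -0.3, -0.4]
width: 0.0004
```

```bash
python3 -m jog '[[-0.086,0,0.123,0,0,0,-1],[0,0,0,0,0,0,-1]]';python3 -m jog '[[0,0,0,0,0,0,-1]]'; python3 - <<'E'
from bench import r
from h import *
p=r.camera("side"); f=cv2.cvtColor(p["frame"],4)
A=cv2.resize(f[215:254,334:386],(800,600),interpolation=cv2.INTER_LANCZOS4)
cv2.imwrite("pics/s12.png",np.clip((A/255.)**.6*255,0,255).astype(np.uint8))
E
```

```text
time: 23.75
ee_pos: [0.6168, 0.1902, 0.0889]
eef_rot: [0.783, 0.545, 0.246, -0.171]
ft_force: [0.5, 1.2, 0.4]
width: 0.0005
time: 23.88
ee_pos: [0.6169, 0.1902, 0.0891]
eef_rot: [0.783, 0.545, 0.246, -0.171]
ft_force: [0.1, -0.8, 0.1]
width: 0.0007
```

View pics/s12.png

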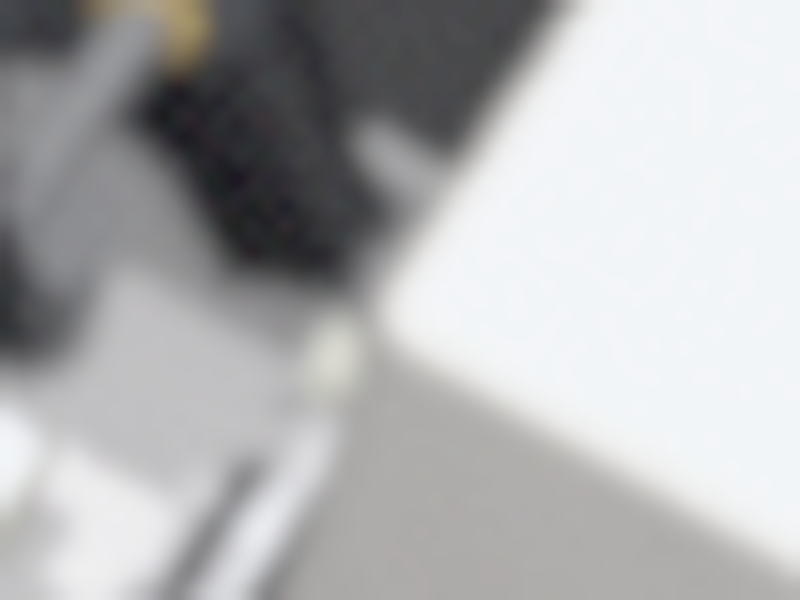

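```bash
python3 -m jog '[[-0.086,0,0.123,0,0,0,-1],[0,0,0,0,0,0,-1],[0,0,0,0,0,0,-1]]';python3 -m jog '[[-0.086,0,0.123,0,0,0,-1],[0,0,0,0,0,0,-1],[0,0,0,0,0,0,-1]]'
```

```text
time: 24.3
ee_pos: [0.6169, 0.1902, 0.0876]
eef_rot: [0.783, 0.545, 0.246, -0.171]
ft_force: [1.4, -0.0, -0.1]
width: 0.0007
time: 24.68
ee_pos: [0.6169, 0.1902, 0.0861]
eef_rot: [0.783, 0.545, 0.246, -0.171]
ft_force: [-1.1, 0.1, 1.1]
width: 0.0006
```

```bash
cat > m.py <<'E'
from bench import r
from h import *
import sys
F=[]
for i in range(4):
  p=r.camera("side" if i<3 else "top"); 
  F.append(r.read_state()["ft_force"])
  if i==2: f=cv2.cvtColor(p["frame"],4)
A=cv2.resize(f[215:254,334:386],(800,600),interpolation=cv2.INTER_LANCZOS4)
cv2.imwrite(f"pics/{sys.argv[1]}.png",np.clip((A/255.)**.6*255,0,255).astype(np.uint8))
s=r.read_state(); print(s["time"],Ui(s["ee_pos"]).round(4),'F',np.mean(F,0).round(2),np.array(F)[:,2].round(1), s["joint_torque"].round(1) if hasattr(s["joint_torque"],'round') else s["joint_torque"])
E
python3 m.py a1
```

```text
24.875 [-0.1457 -0.0473  0.0861] F [ 0.05 -0.05 -0.99] [-1.3 -1.2 -0.2 -1.2] [  0.  -53.3 -11.9 -32.6  -2.   -0.6  -0. ]
```

View pics/a1.png

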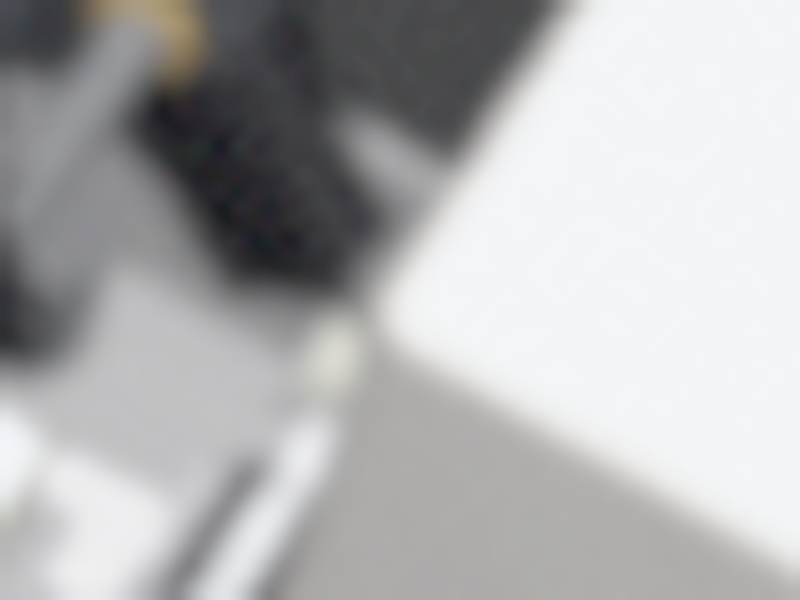

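```bash
python3 -m jog '[[-0.086,0,0.123,0,0,0,-1],[0,0,0,0,0,0,-1]]';python3 m.py a2; python3 -m jog '[[-0.086,0,0.123,0,0,0,-1],[0,0,0,0,0,0,-1]]'; python3 m.py a3
```

```text
time: 25.12
ee_pos: [0.6168, 0.1902, 0.0844]
eef_rot: [0.783, 0.545, 0.246, -0.171]
ft_force: [0.0, -0.8, -0.5]
width: 0.0001
25.325 [-0.1457 -0.0473  0.0846] F [-0.22  0.1   0.07] [ 0.5 -0.3 -0.2  0.3] [ -0.  -53.3 -11.9 -32.5  -2.   -0.6  -0. ]
time: 25.58
ee_pos: [0.6168, 0.1902, 0.0829]
eef_rot: [0.783, 0.545, 0.246, -0.171]
ft_force: [-0.2, 0.9, 0.1]
width: 0.0007
25.775 [-0.1458 -0.0473  0.0831] F [-0.29 -0.06 -0.17] [-0.5 -0.4 -0.   0.3] [  0.  -53.4 -12.  -32.4  -2.   -0.6  -0. ]
```

View pics/a3.png

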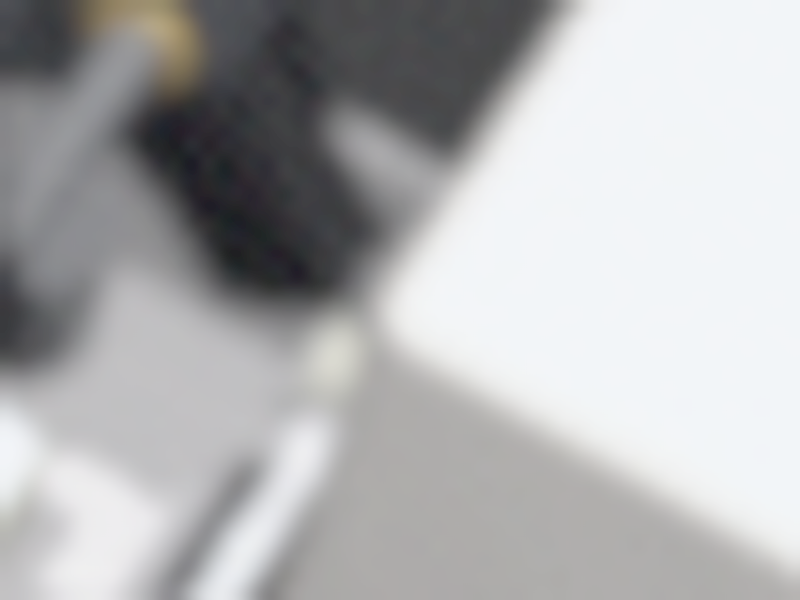

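```bash
python3 - <<'E'
from bench import r
from h import *
C=cams()
for uv in((348,233.9),(356.1,234.5),(354.6,234.5)):
  for z in(.068,.075,.085): print(uv,z,Ui(onz(C["side"],uv,z)).round(4))
p=r.camera("top"); f=cv2.cvtColor(p["frame"],4); B=cv2.resize(f[165:210,125:185],(800,600),interpolation=cv2.INTER_LANCZOS4)
cv2.imwrite("pics/t13.png",np.clip((B/255.)**.6*255,0,255).astype(np.uint8))
p=r.camera("side"); f=cv2.cvtColor(p["frame"],4); B=cv2.resize(f[200:260,320:400],(800,600),interpolation=cv2.INTER_LANCZOS4)
cv2.imwrite("pics/s13.png",np.clip((B/255.)**.4*255,0,255).astype(np.uint8))
E
```

```text
(348, 233.9) 0.068 [-0.162  -0.0418  0.068 ]
(348, 233.9) 0.075 [-0.1609 -0.0461  0.075 ]
(348, 233.9) 0.085 [-0.1593 -0.0524  0.085 ]
(356.1, 234.5) 0.068 [-0.1455 -0.0321  0.068 ]
(356.1, 234.5) 0.075 [-0.1445 -0.0366  0.075 ]
(356.1, 234.5) 0.085 [-0.1431 -0.0429  0.085 ]
(354.6, 234.5) 0.068 [-0.1484 -0.0342  0.068 ]
(354.6, 234.5) 0.075 [-0.1474 -0.0386  0.075 ]
(354.6, 234.5) 0.085 [-0.146  -0.0449  0.085 ]
```

View pics/t13.png

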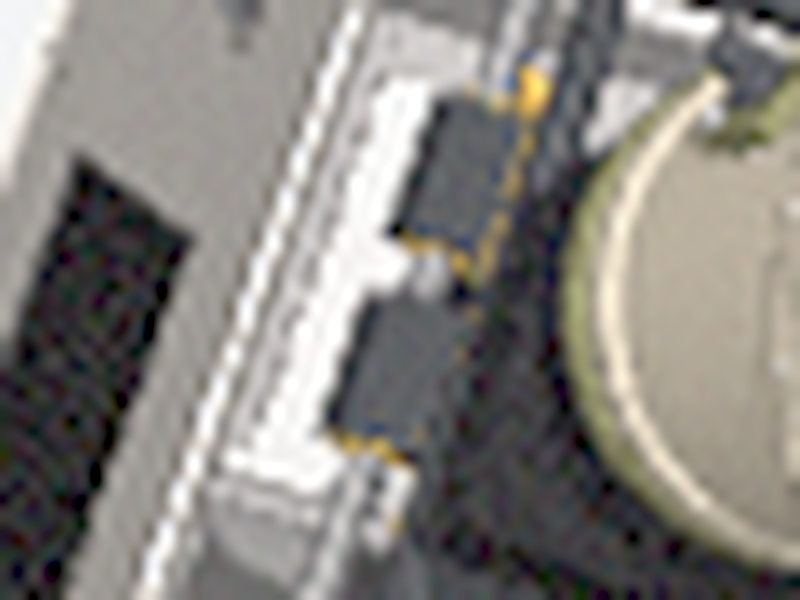

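View pics/s13.png

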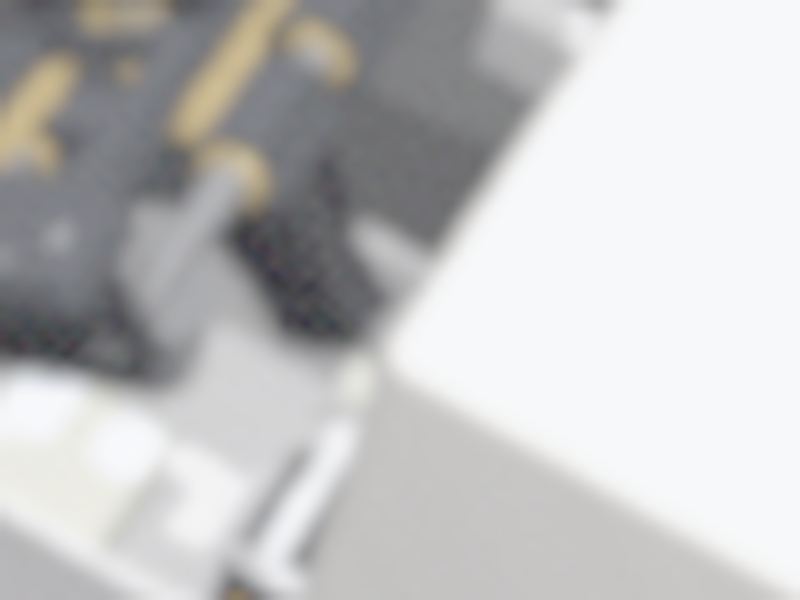

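```bash
python3 -m jog '[[0.287,0.3,-0.41,0,0,0,-1],[0.41,0,0.287,0,0,0,-1],[0,0,0,0,0,0,-1]]'; python3 m.py b1; python3 -m jog '[[-0.086,0,0.123,0,0,0,-1],[0,0,0,0,0,0,-1]]'; python3 m.py b2;
```

```text
time: 26.25
ee_pos: [0.6215, 0.1945, 0.0883]
eef_rot: [0.783, 0.545, 0.246, -0.171]
ft_force: [-0.2, 0.3, 0.0]
width: 0.0008
26.45 [-0.1408 -0.0502  0.0879] F [-0.2  -0.16 -0.26] [-0.8 -0.3  0.1  0. ] [ -0.1 -53.9 -12.1 -32.8  -2.   -0.6  -0. ]
time: 26.7
ee_pos: [0.6213, 0.1938, 0.0864]
eef_rot: [0.783, 0.545, 0.246, -0.171]
ft_force: [-0.5, 0.2, -1.2]
width: 0.0006
26.9 [-0.1408 -0.0503  0.0866] F [-0.39 -0.58  0.03] [-0.1 -0.5  0.3  0.4] [  0.  -54.  -12.  -32.7  -2.   -0.6  -0. ]
```

View pics/b2.png

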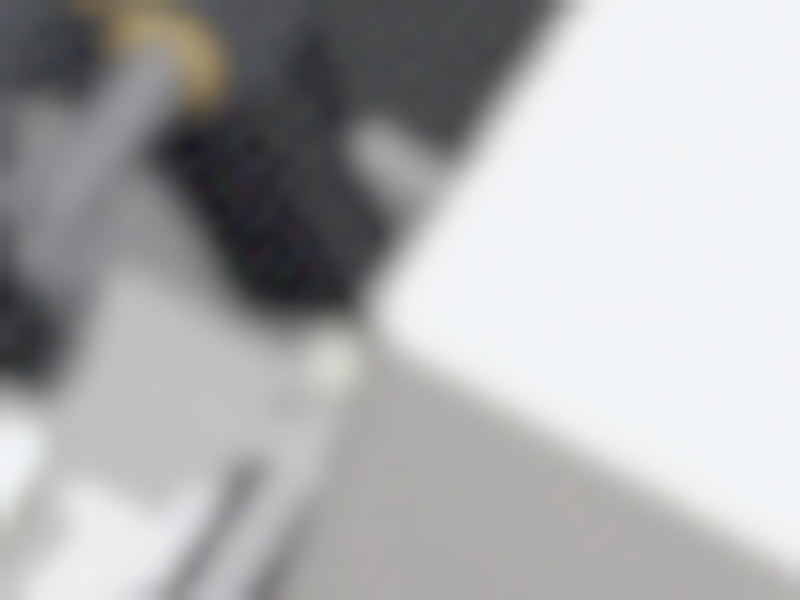

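```bash
python3 -m jog '[[-0.086,0,0.123,0,0,0,-1],[0,0,0,0,0,0,-1]]'; python3 m.py b3; python3 -m jog '[[-0.086,0,0.123,0,0,0,-1],[0,0,0,0,0,0,-1]]'; python3 m.py b4
```

```text
time: 27.15
ee_pos: [0.6213, 0.1938, 0.0849]
eef_rot: [0.783, 0.545, 0.246, -0.171]
ft_force: [0.3, -0.3, 0.3]
width: 0.0004
27.35 [-0.1408 -0.0503  0.0851] F [ 0.21 -0.05 -0.03] [ 0.4 -0.3  0.2 -0.4] [  0.  -54.  -12.1 -32.6  -2.   -0.6  -0. ]
time: 27.6
ee_pos: [0.6213, 0.1938, 0.0834]
eef_rot: [0.783, 0.545, 0.246, -0.171]
ft_force: [-0.2, -0.9, -0.2]
width: 0.0005
27.8 [-0.1408 -0.0503  0.0836] F [ 0.27 -0.48 -0.15] [ 0.4 -0.  -0.8 -0.2] [  0.  -54.1 -12.1 -32.5  -2.   -0.6  -0. ]
```

View pics/b4.png

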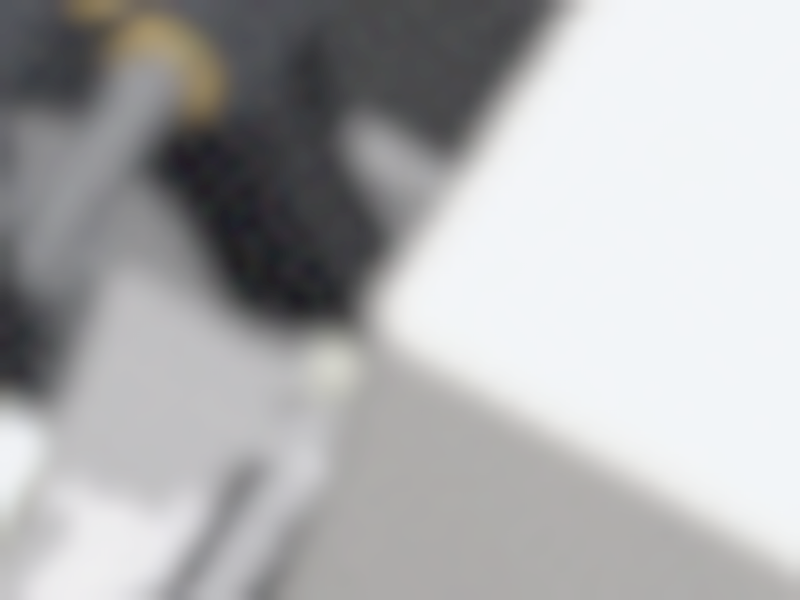

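```bash
python3 -m jog '[[-0.086,0,0.123,0,0,0,-1],[0,0,0,0,0,0,-1]]'; python3 m.py b5; python3 -m jog '[[-0.086,0,0.123,0,0,0,-1],[0,0,0,0,0,0,-1]]'; python3 m.py b6
```

```text
time: 28.05
ee_pos: [0.6213, 0.1938, 0.0819]
eef_rot: [0.783, 0.545, 0.246, -0.171]
ft_force: [-0.1, -0.1, 0.2]
width: 0.0005
28.25 [-0.1408 -0.0503  0.0821] F [-0.06  0.49  0.27] [-0.1  0.4  0.7  0.1] [  0.  -54.2 -12.2 -32.4  -2.   -0.6  -0. ]
time: 28.5
ee_pos: [0.6214, 0.1938, 0.0804]
eef_rot: [0.783, 0.545, 0.246, -0.171]
ft_force: [0.0, 0.7, 1.0]
width: 0.0005
28.7 [-0.1408 -0.0503  0.0806] F [-0.53  0.37  0.13] [-0.2  0.1  0.7 -0. ] [  0.  -54.3 -12.2 -32.3  -2.   -0.6  -0. ]
```

View pics/b6.png

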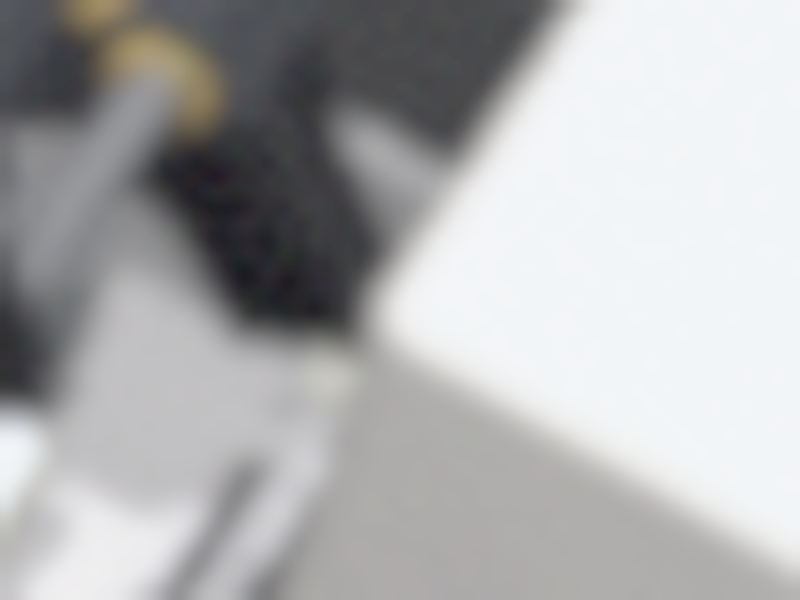

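```bash
python3 -m jog '[[-0.086,0,0.123,0,0,0,-1],[0,0,0,0,0,0,-1]]'; python3 m.py b7; python3 -m jog '[[-0.086,0,0.123,0,0,0,-1],[0,0,0,0,0,0,-1]]'; python3 m.py b8
```

```text
time: 28.95
ee_pos: [0.6213, 0.1938, 0.0789]
eef_rot: [0.783, 0.545, 0.246, -0.171]
ft_force: [-0.4, 0.2, 0.0]
width: 0.0007
29.15 [-0.1408 -0.0503  0.079 ] F [-0.27  0.3   0.03] [-0.2 -0.6  0.5  0.4] [  0.  -54.4 -12.3 -32.3  -2.   -0.6  -0. ]
time: 29.4
ee_pos: [0.6213, 0.1938, 0.0774]
eef_rot: [0.783, 0.545, 0.246, -0.171]
ft_force: [-0.1, 1.1, -0.5]
width: 0.0005
29.6 [-0.1407 -0.0503  0.0776] F [ 0.16  0.12 -0.07] [-0.1 -0.4  0.1  0.1] [  0.  -54.5 -12.3 -32.2  -2.   -0.6  -0. ]
```

View pics/b8.png

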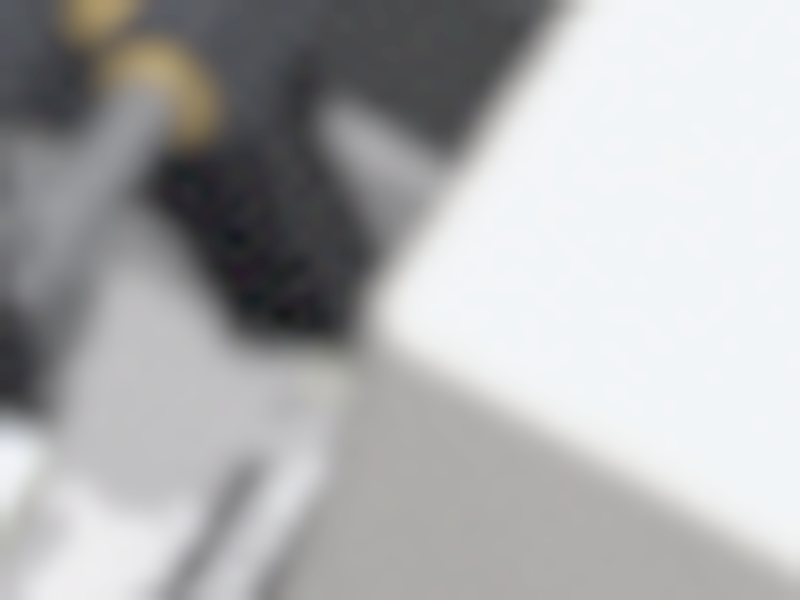

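```bash
python3 -m jog '[[-0.086,0,0.123,0,0,0,-1],[0,0,0,0,0,0,-1]]'; python3 m.py b9; python3 -m jog '[[-0.086,0,0.123,0,0,0,-1],[0,0,0,0,0,0,-1]]'; python3 m.py b10
```

```text
time: 29.85
ee_pos: [0.6214, 0.1938, 0.0759]
eef_rot: [0.783, 0.545, 0.246, -0.171]
ft_force: [-0.3, 0.1, 0.3]
width: 0.0005
30.05 [-0.1408 -0.0503  0.0761] F [0.18 0.11 0.23] [-0.   0.5 -0.4  0.8] [  0.  -54.5 -12.4 -32.1  -2.   -0.6  -0. ]
time: 30.3
ee_pos: [0.6214, 0.1938, 0.0744]
eef_rot: [0.783, 0.545, 0.246, -0.171]
ft_force: [-1.0, 1.0, 0.4]
width: 0.0005
30.5 [-0.1408 -0.0503  0.0746] F [ 0.09  0.1  -0.32] [-0.8 -1.   1.1 -0.5] [  0.  -54.6 -12.4 -32.   -2.   -0.6  -0. ]
```

View pics/b10.png

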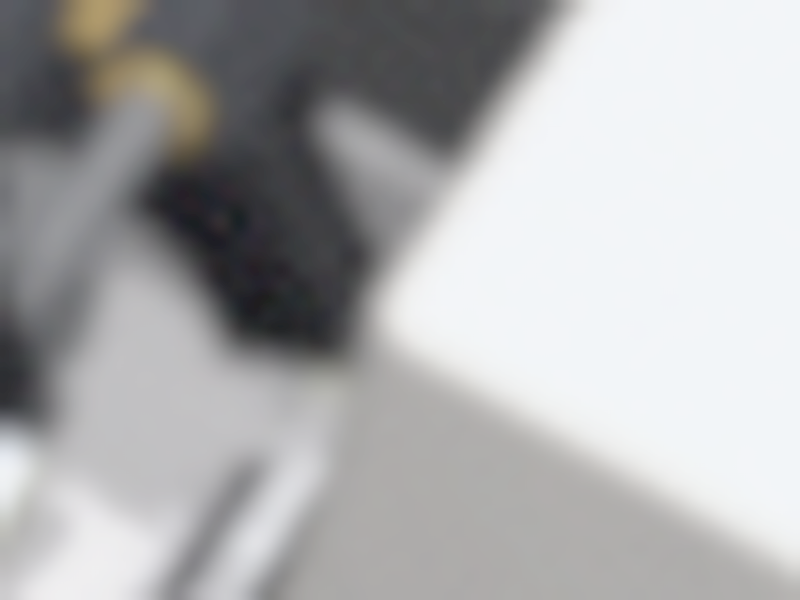

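```bash
python3 -m jog '[[-0.086,0,0.123,0,0,0,-1],[0,0,0,0,0,0,-1]]'; python3 m.py b11; python3 -m jog '[[-0.086,0,0.123,0,0,0,-1],[0,0,0,0,0,0,-1]]'; python3 m.py b12
```

```text
time: 30.75
ee_pos: [0.6215, 0.1939, 0.0732]
eef_rot: [0.783, 0.545, 0.246, -0.171]
ft_force: [0.1, -0.6, 1.8]
width: 0.0002
30.95 [-0.1407 -0.0503  0.0732] F [ 0.01 -0.01  2.31] [2.9 2.1 2.1 2.1] [  0.1 -53.9 -11.9 -31.2  -1.7  -0.6  -0. ]
time: 31.2
ee_pos: [0.6213, 0.1939, 0.0715]
eef_rot: [0.783, 0.545, 0.246, -0.171]
ft_force: [-1.6, -0.3, 3.1]
width: 0.0006
31.4 [-0.1407 -0.0502  0.0716] F [-1.   -0.36  2.92] [3.7 2.7 2.4 2.8] [  0.3 -53.7 -11.6 -31.3  -1.6  -0.9  -0. ]
```

View pics/b12.png

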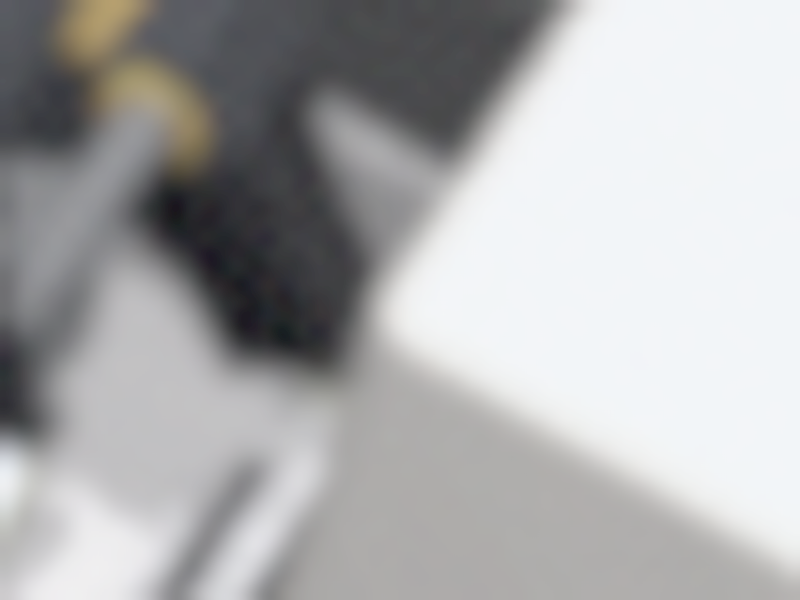

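```bash
python3 -m jog '[[-0.086,0,0.123,0,0,0,-1],[0,0,0,0,0,0,-1]]'; python3 m.py c1; python3 -m jog '[[-0.086,0,0.123,0,0,0,-1],[0,0,0,0,0,0,-1]]'; python3 m.py c2
```

```text
time: 31.65
ee_pos: [0.6213, 0.1939, 0.0699]
eef_rot: [0.783, 0.545, 0.246, -0.171]
ft_force: [-2.3, 0.8, 4.0]
width: 0.0007
31.85 [-0.1408 -0.0502  0.0701] F [-2.06 -0.37  3.79] [4.3 4.1 3.6 3.2] [  0.4 -53.5 -11.4 -31.4  -1.5  -1.2  -0. ]
time: 32.1
ee_pos: [0.6214, 0.1938, 0.0684]
eef_rot: [0.783, 0.545, 0.246, -0.171]
ft_force: [-3.6, 0.3, 4.9]
width: 0.0009
32.3 [-0.1408 -0.0503  0.0685] F [-2.92 -0.33  4.95] [5.  4.3 5.1 5.4] [  0.3 -53.4 -11.3 -31.4  -1.5  -1.4  -0. ]
```

```bash
python3 -m jog '[[-0.115,0,0.164,0,0,0,-1],[0,0,0,0,0,0,-1],[0,0,0,0,0,0,-1]]'; python3 m.py c3; python3 -m jog '[[0,0,0,0,0,0,-1],[0,0,0,0,0,0,-1],[0,0,0,0,0,0,-1],[0,0,0,0,0,0,-1]]'
```

```text
time: 32.67
ee_pos: [0.6215, 0.1939, 0.0666]
eef_rot: [0.783, 0.545, 0.246, -0.171]
ft_force: [-3.4, -1.4, 5.8]
width: 0.0006
32.875 [-0.1407 -0.0503  0.0667] F [-3.08 -0.41  6.13] [6.6 5.8 6.2 5.9] [  0.4 -53.2 -11.2 -31.1  -1.4  -1.4  -0. ]
time: 33.38
ee_pos: [0.6215, 0.1939, 0.0667]
eef_rot: [0.783, 0.545, 0.246, -0.171]
ft_force: [-3.1, -0.9, 6.3]
width: 0.0006
```

View pics/c3.png

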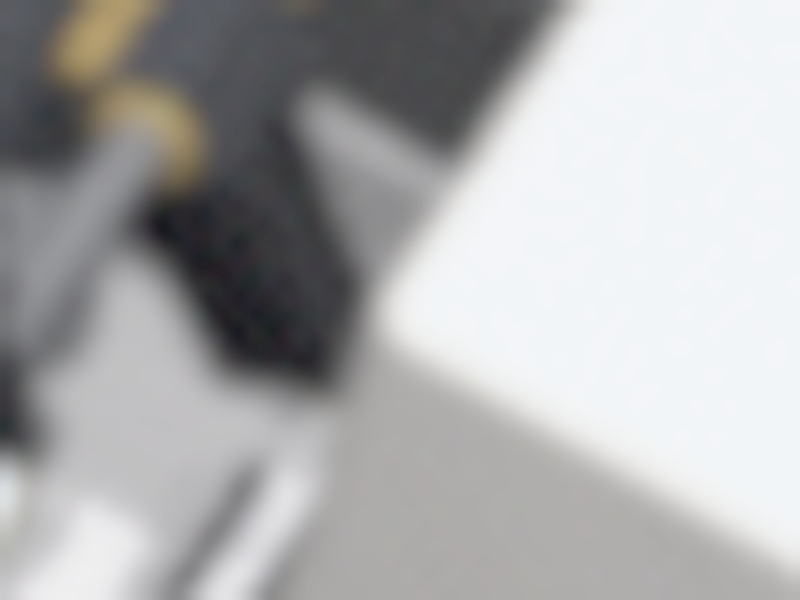

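```bash
python3 -m jog '[[0,0,0,0,0,0,-1],[0,0,0,0,0,0,-1],[0,0,0,0,0,0,-1],[0.115,0,-0.164,0,0,0,-1],[0.23,0,-0.33,0,0,0,-1],[0.23,0,-0.33,0,0,0,-1],[0.57,0,-0.82,0,0,0,-1],[0.57,0,-0.82,0,0,0,-1],[0,0,-3,0,0,0,-1],[0,0,-4,0,0,0,-1],[0,0,-4,0,0,0,-1],[0,0,-5,0,0,0,-1],[0,0,-5,0,0,0,-1],[0,0,0,0,0,0,-1]]'
python3 - <<'E'
from bench import r
from h import *
plan(r,[-.5,-.047,.25],.61)
for n in ("side","top"):
  p=r.camera(n); f=cv2.cvtColor(p["frame"],4); cv2.imwrite(f"pics/{n}20.png",cv2.resize(f,(800,600),interpolation=2)); cv2.imwrite(f"pics/{n}20raw.png",f)
E
```

```text
time: 35.12
ee_pos: [0.5812, 0.0786, 0.2722]
eef_rot: [0.784, 0.544, 0.248, -0.168]
ft_force: [0.9, -0.7, -0.6]
width: 0.0002
t 35.12 unit pos mm [-262.8  -52.7  272.2] F unit [-0.4 -1.1 -0.6] w 0.2 tcp [0.581 0.079 0.272] q [ 0.82  0.17 -0.75  1.71 -0.51  1.17 -0.1 ]
shift cm now-axes [-20.74  -0.5  -11.73] rotvec [0.007 0.002 0.   ] shift cm final-axes [-20.72  -0.57 -11.77]
```

View pics/side20.png

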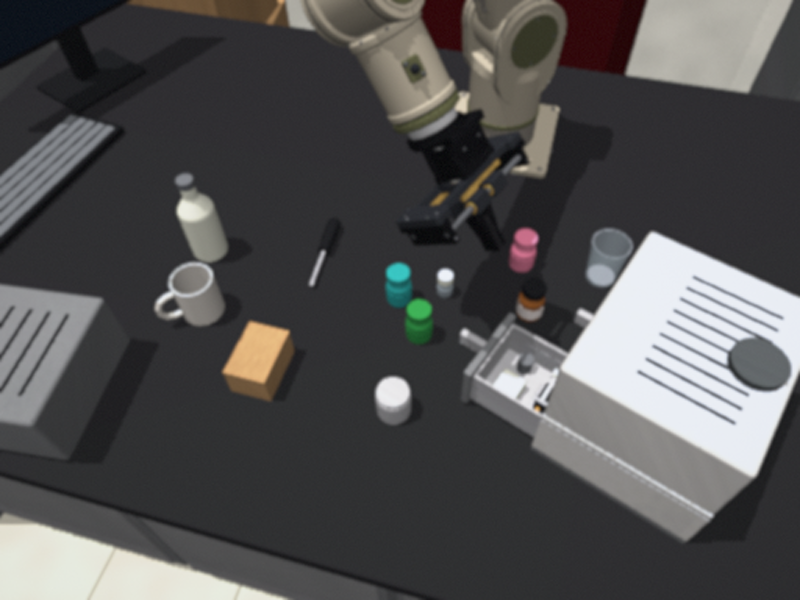

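View pics/top20.png

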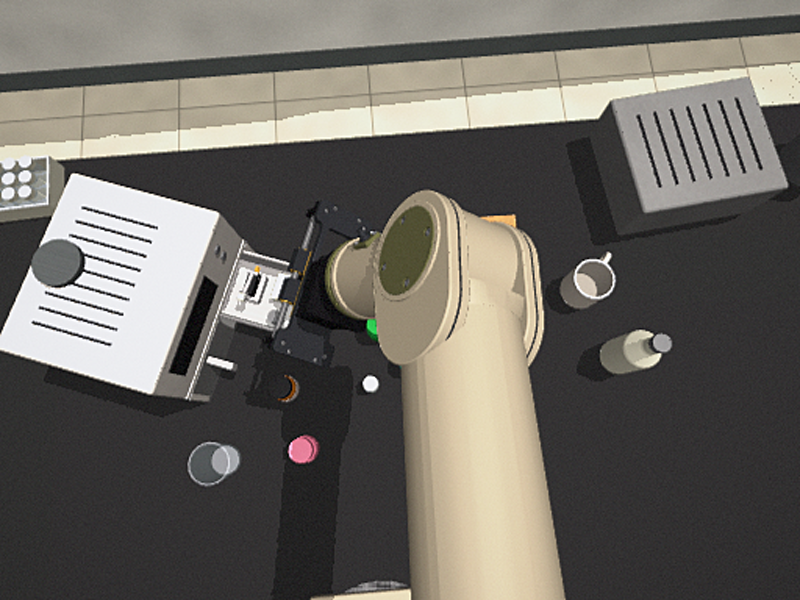

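```bash
python3 - <<'E'
from h import *
C=cams()
a=cv2.imread("pics/top20raw.png")[130:280,80:280]; b=cv2.imread("pics/side20raw.png")[190:265,290:390]
cv2.imwrite("pics/f.png",cv2.resize(b,(800,600),interpolation=2))
E
```

```text
(no output)
```

View pics/f.png

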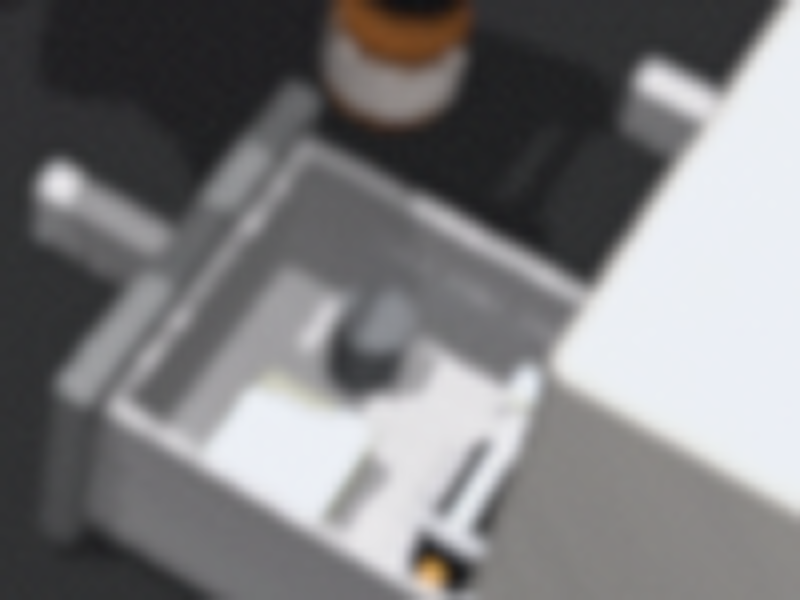

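```bash
python3 - <<'E'
from bench import r
from h import *
C=cams(); print('rtab end',Ui(onz(C["side"],(297,211.5),.085)))
print(r.close_job())
E
```

```text
rtab end [-0.29080301 -0.06770827  0.085     ]
the job is handed in; nothing more can be done
None
```

I handed the job in at about 35 s of the 72 s, with all the steps carried out; the hand-in gave no verdict.

- **Left drawer:** I pushed it home until it hit its stop. The resistance rose to about 17 N, and the later pictures show it shut.
- **Jar:** I moved it in front of the shut left drawer, at about (-250, +78) mm in the unit's frame. It is upright and outside the right drawer's strip.
- **Right drawer:** I pulled it out about 130 mm by its tab. At the end the side picture puts the tab's end at x = -291 mm; fully out is -295 mm.
- **Switch:** I pressed the roller about 7 mm beyond first touch, at about 6.1 N. I held it there for a little over a second, then let it up. The last side picture shows the roller back within about 1 pixel of where it started.
- **Everything else:** the last pictures showed nothing knocked over or visibly moved. The arm hid the carton, the tin and the turquoise jar in the top view, so the side view is the check for those.

**What disagreed:**
- **Fingertip length:** the closed fingertips touched the roller about 15–20 mm lower than `r.tip_extent` predicted, so I found the contact by force in 1.5 mm steps. The click is inferred from travel and force (4.5 N at the click); I never saw it directly.
- **Camera offset:** projected points in both cameras sat about 1.5 pixels to one side of where things appeared, which amounts to a few millimetres.
- **Jar grip:** the jaws closed to 41 mm on the jar instead of the listed 44 mm.

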